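# Put the takeaway point back in order

### The arm

A 7-joint arm with a two-finger parallel gripper is mounted at the origin on a cart in front of the work surface, level with it; the furniture and walls round the work are solid. World frame = base frame: x ahead of the robot, y to its left, z up, the work surface at z = 0. Lengths are in m, angles in degrees, forces in N, time in s.
With the tool pointing down it reaches from about 0.425 to 0.875 m from the base axis. Payload 4.7 kg.
Tool frame: the origin (TCP) lies midway between the tips of the shut fingers; the grasp point (between the pads) lies 19 mm behind it; z points along the fingers, y is the line along which they close (so a half turn about z gives the same grasp; the last joint's range is limited). The gripper opens to 87 mm and grips with 3 to 60 N. Pads are 19 mm wide; open, the fingers measure 117 mm over their backs; the gripper's body (75 mm by 190 mm) begins 51 mm behind the grasp point.
Start: joints at [-66.4, 18.392, -4.016, 83.108, 1.295, 78.541, -3.26], TCP at [0.252, 0.599, 0.223] pointing down, gripper open.
Joint ranges: [-163.93, 163.93], [-17.29, 119.83], [-79.2, 71.16], [3.27, 140.29], [-89.18, 269.18], [5.43, 117.66], [-154.24, 154.24]. Speed limits (degrees/s): [147.25, 147.25, 180, 180, 180, 180, 180].

### API

Orientations are given as [roll, pitch, yaw] about the fixed x, y, z axes, in that order (R = Rz(yaw) Ry(pitch) Rx(roll)).
In Python, from cell import env gives the robot as it stands. The module is installed in compiled form; this text tells all that it offers.
- The arm moves only by the tool step_arm, never from a script. Its argument "rows" is a list of rows, each an object with "angular": the turn, a rotation vector about the tool's x, y, z in units of pi rad (1.0 is pi rad), a list of three; "slide": the shift along the tool's x, y, z in units of 500 mm (1.0 is 500 mm), a list of three; "jaw": the opening, from 0 (shut) to 1 (fully open). A call has 1 to 10 rows; each row shifts and turns the commanded pose from where the row before left it, along the tool's axes as they then stand; what a row does not reach is not made up. A row lasts 1/8 s, in which the tool goes at most 62.5 mm and 10.7 degrees, less where a joint would pass 70% of its speed; a pose out of reach is approached as far as the arm can. A call with a number of a shift or a turn outside -1 to 1 is refused whole. A call with a gripper value outside its range is refused whole. The fingers move at their own pace and stop on an object; "newtons" is the grip in N (left out, the last holds). Time passes only in rows, so rows that do not move let the fingers close. It gives the time, the measured TCP pose, the force, the opening and the grip force at its end, in the units of the state.
- env.get_obs(): the state, without advancing time (a new reading comes with each control period).
- env.read_camera(name): name is "scene" or "top" or "wrist"; returns the picture (384x512x3 uint8, red, green, blue); there is no depth.
- env.camera_info(name): a dict with "fx", "fy", "cx", "cy" (pixels), "R" (3x3) and "t" (3): a world point X has camera coordinates R X + t. Camera axes: x right, y down, z forward; pixel columns grow to the right and rows downward; lengths in m; the calibration is good to about 2 mm. A picture is of the moment at which its call begins: read the wrist's pose just before it. camera_info takes no time and is no camera call; for the wrist camera it gives the pose at the moment of the call.
- env.sign_off(): hands the job in; it is judged then, once.
The state is a dict: "time_s": time; "qpos": joint angles; "joint_velocities": joint speeds; "effort": joint torques, N m; "tool_pos": TCP position; "tool_rot": TCP orientation; "force": force on the tool from outside, world axes, zero at the start; "wrist_torque": the same for the moment, N m; "grip_width": finger opening in m; "grasp_force": force on a finger pad.
Only numpy, scipy, OpenCV 4.12 (cv2) and the standard library are available. Lean on these libraries where they do the work, as an engineer would, in place of code of your own. Each camera call takes 0.05 s, during which the arm holds its last target. There are 200 camera calls.

### The job

Put the takeaway point back in order after the rush: slide the ink pad fully home into the low slot of the wooden stamp dock, and stand the stamp upright in the shallow tray on that dock's roof. Lay the label roll flat in the wide round dish and stand the cocoa shaker upright in the narrow round dish. Use the things on the grey riser and just to its left, not the spare ones that stand beyond the card terminal.

Things in the scene. Friction and masses are not known exactly. Their poses are not given: they have to be found in the camera images.
- ink_pad: closed black ink pad, a flat box 64 (x) x 90 (y) x 14 mm (z), 50 g, loose, lying on the grey riser (its top 30 mm above the worktop); origin at the centre of its underside. Grip it across its 64 mm width, near the end that shall stay outside the dock
- stamp: wooden hand stamp, loose, upright on the worktop left of the grey riser; rectangular foot 34 (x) x 46 (y) mm and 20 mm high, above it a turned round handle, at most 28 mm across, up to 67 mm; origin at the centre of its underside. Grip it by the handle
- label_roll: white roll of blank labels lying flat, 69 mm across, 30 mm high, brown core (treat it as solid), 70 g, loose, on the grey riser; origin at the centre of its underside
- cocoa_shaker: glass cocoa shaker with a grey domed lid, round, 44 mm across up to 66 mm high, lid 34 mm across up to 90 mm, 100 g, loose, upright on the worktop left of the grey riser; origin at the centre of its underside
- stamp_dock: low wooden bridge, fixed on the grey riser: 56 (x) x 90 (y) mm; origin under its middle, x from mouth to back. Slot: 74 wide, 20 high, floor the riser, mouth x = -28, stop x = +25; the pad enters lengthwise (its y along dock x) and, home, has its centre at x = -20, 37 mm sticking out. Roof tray for the stamp: 48 (x) x 60 (y), floor 28 up, lips 4.5; a stamp there hampers reaching the slot
- roll_dish: the wide turned wooden dish, fixed on the grey riser, 99 mm across the rim, rim 12 mm and floor 4 mm above its underside, 82 mm across the inner floor, wall flaring outward; origin at the centre of its underside
- shaker_dish: the narrow turned wooden dish, fixed on the grey riser, 76 mm across the rim, rim 16 mm and floor 4 mm above its underside, 58 mm across the inner floor, wall flaring outward; origin at the centre of its underside
There are look-alikes about, which are no part of the job. What is shaped like the cocoa_shaker but green is not meant.

How it is judged (in metres and radians):
At the end, for the whole second after the job is handed in: All released and at rest: ink pad flat in the slot, within 8 mm of fully home; stamp upright on the roof tray's floor, within 10 mm and 0.35 rad; label roll flat on the wide dish's floor and shaker upright on the narrow dish's floor, within 11 mm of its centre (x of ink_pad in the frame of stamp_dock between -0.028 and -0.012 m and y of ink_pad in the frame of stamp_dock between -0.008 and 0.008 m and z of ink_pad in the frame of stamp_dock between -0.004 and 0.004 m and angle between the y axis of ink_pad and the x axis of stamp_dock, either way round below 0.15 rad and x of stamp in the frame of stamp_dock between -0.01 and 0.01 m and y of stamp in the frame of stamp_dock between -0.01 and 0.01 m and z of stamp in the frame of stamp_dock between 0.025 and 0.031 m and angle between each of stamp, label_roll, cocoa_shaker's own z axis and vertical below 0.08 rad and angle between the y axis of stamp and the y axis of stamp_dock, either way round below 0.35 rad and horizontal distance between label_roll and roll_dish below 0.011 m and z of label_roll in the frame of roll_dish between 0.001 and 0.007 m and horizontal distance between cocoa_shaker and shaker_dish below 0.011 m and z of cocoa_shaker in the frame of shaker_dish between 0.001 and 0.007 m and linear speed of each of ink_pad, stamp, label_roll, cocoa_shaker below 0.02 m/s); the robot touches nothing.
It also fails if it takes over 104 s, if anything falls off the work surface, if the arm or the gripper's body presses on something with over 40 N, if the wrist force passes 120 N, or if a joint passes its speed limit or range.

## Working session

There is one attempt and no reset: what is moved stays moved. The work goes in short steps, Python scripts to look and compute and a tool call to move; the robot and the scene stay as the last step left them, time stands still between calls to the robot, and variables do not carry over. Pictures are saved under pics/ and viewed, at most 14 in all, crops included, and the job is handed in when it is done.

Besides the shell and the picture viewer there is one more tool, called as a command line: name --argument value ..., lists and objects as JSON in quotes. step_arm: Moves the arm, as the interface text tells. Shifts and turns lie within -1 to 1; 1 stands for 500 mm of shift or pi rad of turn. Its arguments: {"type":"object","properties":{"rows":{"type":"array"},"newtons":{"type":"number"}},"required":["rows"]}

```bash
mkdir -p pics; python3 - <<'E'
from cell import env
import cv2,numpy as np
o=env.get_obs();print({k:np.round(v,3).tolist() for k,v in o.items()})
for n in("scene","top","wrist"):
    im=env.read_camera(n);cv2.imwrite(f"pics/{n}0.png",im[:,:,::-1]);i=env.camera_info(n);print(n,i['fx'],i['cx'],i['cy'],np.round(i['R'],3).tolist(),np.round(i['t'],3).tolist(), np.round(-i['R'].T@i['t'],3))
E
```

```text
{'time_s': 0.0, 'qpos': [-66.402, 18.437, -4.014, 83.175, 1.297, 78.541, -3.261], 'joint_velocities': [0.012, -0.035, 0.062, -0.054, 0.033, -0.05, -0.041], 'effort': [0.0, -49.13, -0.404, -31.253, -0.064, 0.044, 0.0], 'tool_pos': [0.252, 0.599, 0.221], 'tool_rot': [-179.892, 0.008, 157.21], 'force': [0.112, -0.347, 0.143], 'wrist_torque': [0.004, 0.025, -0.006], 'grasp_force': 0.0, 'grip_width': 0.088}
scene 448.94869995830595 254.13949531060032 190.14441751577263 [[0.841, -0.541, 0.014], [-0.323, -0.523, -0.789], [0.434, 0.659, -0.614]] [-0.555, 0.156, 1.107] [ 0.036 -0.948  0.811]
top 357.42962287768955 248.45580257709014 189.88824484059694 [[-0.002, -1.0, -0.003], [-0.999, 0.002, -0.04], [0.04, 0.002, -0.999]] [-0.161, 0.56, 1.071] [ 0.516 -0.165  1.092]
wrist 332.31418633558826 254.9372584757194 195.50315972326752 [[0.388, 0.922, -0.002], [0.892, -0.375, 0.251], [0.231, -0.099, -0.968]] [-0.649, -0.029, 0.39] [0.188 0.626 0.383]
```

View pics/top0.png

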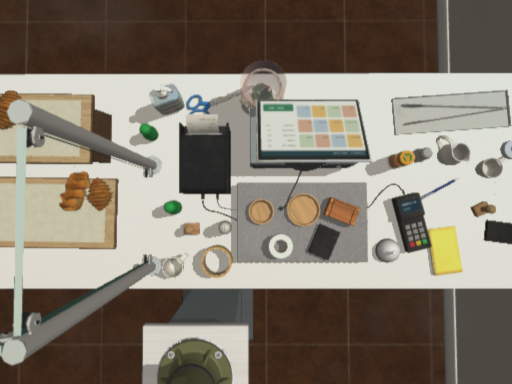

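View pics/scene0.png

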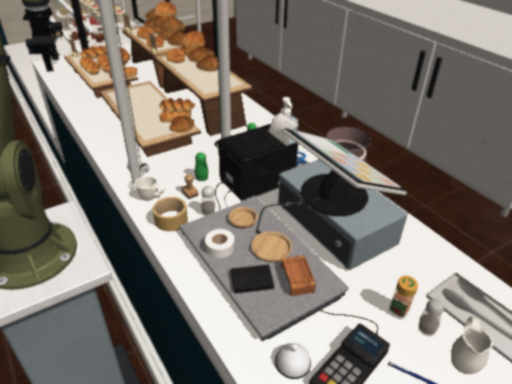

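The top view shows the riser at cols 235–368, rows 182–262. The shaker dish is at (261,211), the roll dish at (303,210), the dock at (342,211), the pad at (323,242) and the roll at (281,246).
- **Stamp candidates:** (191,229), left of the riser, and (484,209), beyond the terminal. I take the one at (191,229).
- **Shaker candidates:** grey at (225,228), left of the riser; green at (173,207) and (148,131); another beyond the terminal at (424,154). I take the one at (225,228).

I'll confirm both in an enlarged crop.

```bash
python3 - <<'E'
import cv2
im=cv2.imread("pics/top0.png")[175:275,175:375]
cv2.imwrite("pics/c1.png",cv2.resize(im,None,fx=4,fy=4,interpolation=cv2.INTER_CUBIC))
im=cv2.imread("pics/scene0.png")[140:330,140:355]
cv2.imwrite("pics/c2.png",cv2.resize(im,None,fx=3,fy=3,interpolation=cv2.INTER_CUBIC))
E
```

```text
(no output)
```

View pics/c1.png

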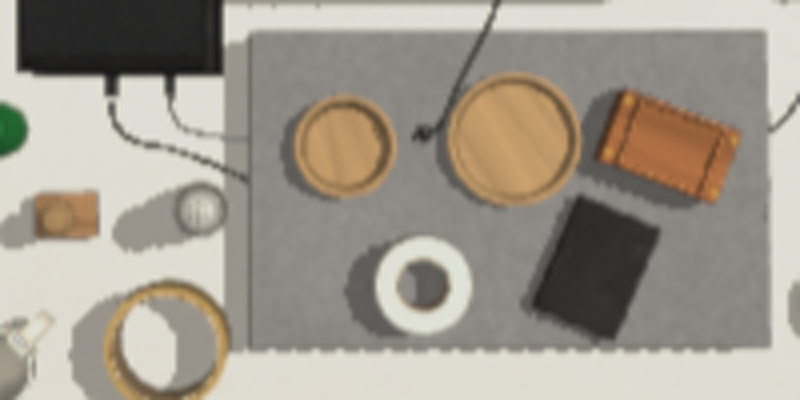

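View pics/c2.png

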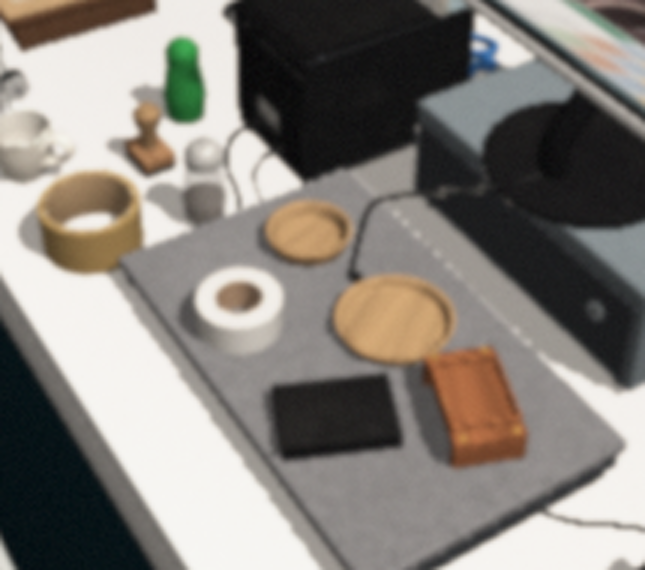

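The crops confirm it. The wooden stamp stands left of the riser at (191,229), and the grey-lidded shaker at (225,228). Neither is green and both are on the correct side. The dock is orange-brown, turned about −20° in the image. The pad, roll and both dishes are clear.

```bash
cat > h.py <<'E'
import cv2,numpy as np
from cell import env
def ray(uv,i,z):
    uv=np.atleast_2d(np.array(uv,float))
    d=np.c_[(uv[:,0]-i['cx'])/i['fx'],(uv[:,1]-i['cy'])/i['fy'],np.ones(len(uv))]@np.array(i['R'])
    c=-np.array(i['R']).T@np.array(i['t'])
    return c+d*((z-c[2])/d[:,2])[:,None]
def proj(X,i):
    p=np.atleast_2d(X)@np.array(i['R']).T+np.array(i['t']);return np.c_[i['fx']*p[:,0]/p[:,2]+i['cx'],i['fy']*p[:,1]/p[:,2]+i['cy']]
def blobs(im,lo,hi,roi=None,amin=60):
    h=cv2.cvtColor(im,cv2.COLOR_RGB2HSV);m=cv2.inRange(h,np.array(lo),np.array(hi))
    if roi:
        k=np.zeros_like(m);x0,y0,x1,y1=roi;k[y0:y1,x0:x1]=255;m&=k
    c,_=cv2.findContours(m,cv2.RETR_EXTERNAL,cv2.CHAIN_APPROX_NONE)
    return sorted([a for a in c if cv2.contourArea(a)>amin],key=cv2.contourArea,reverse=True)
def cont_world(c,i,z): return ray(c.reshape(-1,2)+0.0,i,z)[:,:2]
def rect(P):
    (c,s,a)=cv2.minAreaRect((P*1000).astype(np.float32));return np.round(c,1),np.round(s,1),round(a,1)
def circ(P):
    e=cv2.fitEllipse((P*1000).astype(np.float32));return np.round(e[0],1),np.round(e[1],1)
E
python3 - <<'E'
from h import *
im=cv2.imread("pics/top0.png")[:,:,::-1].copy();i=env.camera_info("top")
for (u,v) in [(323,242),(281,238),(261,211),(303,210),(342,211),(300,250),(225,228),(191,229),(184,231)]:
    print((u,v),cv2.cvtColor(im[v:v+1,u:u+1],cv2.COLOR_RGB2HSV).ravel())
R=(238,185,366,260)
for n,lo,hi,z,f in [("pad",(0,0,0),(179,255,60),.044,rect),("roll",(0,0,170),(179,60,255),.06,circ),("tan",(12,60,60),(25,255,255),.044,circ),("dock",(5,120,60),(14,255,255),.0615,rect)]:
    for c in blobs(im,lo,hi,R,150)[:3]: print(n,cv2.contourArea(c),f(cont_world(c,i,z)))
print(ray([(225,228)],i,.085),ray([(190,229)],i,.02),ray([(189,229)],i,.067))
print("screen bottom edge",ray([(252,160),(370,157)],i,.2), "printer",ray([(181,192),(230,192)],i,.1))
E
```

```text
(323, 242) [18 25 51]
(281, 238) [ 33  13 222]
(261, 211) [ 16 116 193]
(303, 210) [ 17 117 196]
(342, 211) [ 12 155 171]
(300, 250) [ 17  16 141]
(225, 228) [ 21  24 204]
(191, 229) [ 16 115 167]
(184, 231) [ 15 101 109]
pad 597.0 (array([ 406.7, -379.7]), array([63.4, 85.7]), 66.7)
roll 434.5 (array([ 396.3, -254.6]), array([66.8, 68.1]))
tan 859.0 (array([ 500.4, -322.2]), array([96.5, 97.1]))
tan 571.0 (array([ 495.2, -435. ]), array([ 60.3, 112.6]))
tan 498.0 (array([ 495.2, -198.2]), array([73.5, 74. ]))
dock 518.5 (array([ 495.9, -430. ]), array([90.5, 53.3]), 69.3)
[[ 0.44932248 -0.09662776  0.085     ]] [[0.44218643 0.01244533 0.02      ]] [[0.44543823 0.00751797 0.067     ]]
screen bottom edge [[ 0.626657   -0.17196773  0.2       ]
 [ 0.63359707 -0.46749012  0.2       ]] printer [[ 0.55017562  0.02469195  0.1       ]
 [ 0.54992833 -0.1114487   0.1       ]]
```

Now the obstacles between the start pose and the work: the posts and bar left of the riser. I'll look at those together in one composite.

```bash
python3 - <<'E'
import cv2,numpy as np
t=cv2.imread("pics/top0.png");s=cv2.imread("pics/scene0.png");w=cv2.imread("pics/wrist0.png")
C=np.zeros((600,800,3),np.uint8)
a=cv2.resize(t[80:380,0:200],(400,600));b=cv2.resize(s[0:210,0:280],(400,300));c=cv2.resize(w,(400,300))
C[:,:400]=a;C[:300,400:]=b;C[300:,400:]=c
cv2.imwrite("pics/c3.png",C)
E
```

```text
(no output)
```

View pics/c3.png

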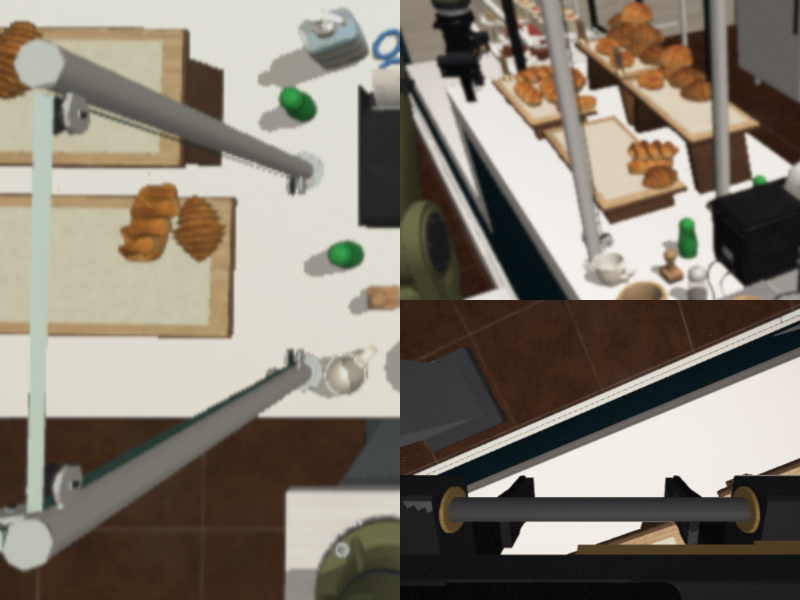

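A glass pane stands between two posts at y≈0.12, from x≈0.29 to 0.6 and roughly 0.65 m tall. It lies between the start pose and the job, so I'll go over it. First I'll measure it while raising the tool.

```bash
python3 - <<'E'
from h import *
i=env.camera_info("top");s=env.camera_info("scene")
B=ray([(155,265),(155,165)],i,.02);print("base",B)
for b,p in zip(B,[(15,351),(20,111)]):
    for h in (.5,.55,.6,.65,.7):print(h,np.round(proj([b[0],b[1],h],i),0),p)
print(proj(np.array([[B[0][0],B[0][1],0],[B[1][0],B[1][1],0],[B[0][0],B[0][1],.3]]),s))
E
```

```text
base [[0.33550503 0.11622324 0.02      ]
 [0.63441553 0.11881387 0.02      ]]
0.5 [[ 78. 315.]] (15, 351)
0.55 [[ 62. 325.]] (15, 351)
0.6 [[ 42. 338.]] (15, 351)
0.65 [[ 18. 353.]] (15, 351)
0.7 [[-11. 372.]] (15, 351)
0.5 [[ 79. 134.]] (20, 111)
0.55 [[ 64. 127.]] (20, 111)
0.6 [[ 45. 119.]] (20, 111)
0.65 [[ 22. 110.]] (20, 111)
0.7 [[-6. 98.]] (20, 111)
[[140.9056018  185.63684242]
 [227.95297442 155.98303955]
 [124.35690885  92.08393369]]
```

step_arm --rows '[{"angular": [0,0,0],"slide": [0,-0.03,-0.1],"jaw": 1},{"angular": [0,0,0],"slide": [0,-0.03,-0.1],"jaw": 1},{"angular": [0,0,0],"slide": [0,-0.03,-0.1],"jaw": 1},{"angular": [0,0,0],"slide": [0,-0.03,-0.1],"jaw": 1},{"angular": [0,0,0],"slide": [0,-0.03,-0.1],"jaw": 1},{"angular": [0,0,0],"slide": [0,-0.03,-0.1],"jaw": 1}]'

```text
time_s: 0.9
tool_pos: [0.2166, 0.5155, 0.524]
tool_rot: [-180.0, 0.0, 157.2]
force: [-0.3, 0.9, 0.4]
grip_width: 0.0874
grasp_force: 0.0
```

```bash
python3 - <<'E'
from h import *
o=env.get_obs();print(np.round(o['qpos'],2),o['tool_pos'],np.hypot(*o['tool_pos'][:2]))
from scipy.optimize import lsq_linear
# r=a s2+b s24 (+d s246) ; z=h+a c2+b c24 - d
D=[([18.437,83.175],.650,.221),(o['qpos'][[1,3]] if hasattr(o['qpos'],'shape') else [o['qpos'][1],o['qpos'][3]],np.hypot(*o['tool_pos'][:2]),o['tool_pos'][2])]
A=[];y=[]
for (a,b),r,z in D:
    a,b=np.radians(a),np.radians(a+b);A+=[[np.sin(a),np.sin(b),0],[np.cos(a),np.cos(b),1]];y+=[r,z]
print(np.linalg.lstsq(np.array(A),np.array(y),rcond=None))
E
```

```text
[-66.94   9.82  -3.78  59.37   0.69 110.83  -3.21] [0.21664842 0.51552153 0.52404312] 0.559194947706281
(array([ 0.46442832,  0.51357817, -0.11610475]), array([4.18513691e-08]), np.int32(3), array([2.02061461, 1.38198802, 0.08500428]))
```

step_arm --rows '[{"angular": [-0.055,0,0],"slide": [0,0.047,-0.077],"jaw": 1},{"angular": [-0.055,0,0],"slide": [0,0.06,-0.067],"jaw": 1},{"angular": [-0.055,0,0],"slide": [0,0.07,-0.056],"jaw": 1},{"angular": [-0.055,0,0],"slide": [0,0.079,-0.043],"jaw": 1},{"angular": [-0.055,0,0],"slide": [0,0.085,-0.029],"jaw": 1},{"angular": [-0.055,0,0],"slide": [0,0.088,-0.013],"jaw": 1},{"angular": [-0.055,0,0],"slide": [0,0.09,0.002],"jaw": 1},{"angular": [0,0,0],"slide": [0,0.09,-0.01],"jaw": 1},{"angular": [0,0,0],"slide": [0,0.09,-0.03],"jaw": 1}]'

```text
time_s: 2.02
tool_pos: [0.2863, 0.6814, 0.8787]
tool_rot: [111.0, 0.0, 157.2]
force: [-0.1, 0.3, 1.9]
grip_width: 0.0868
grasp_force: 0.0
```

```bash
python3 - <<'E'
from h import *
o=env.get_obs();print(np.round(o['qpos'],2),o['tool_pos'],np.hypot(*o['tool_pos'][:2]),o['tool_rot'],o['time_s'])
i=env.camera_info("wrist");print(-i['R'].T@i['t'])
a,b,c=np.radians(np.cumsum(np.array(o['qpos'])[[1,3,5]]))
r,z=np.hypot(*o['tool_pos'][:2]),o['tool_pos'][2]
d=(r-.4644*np.sin(a)-.5136*np.sin(b))/np.sin(c);print("d",d,"h",z-.4644*np.cos(a)-.5136*np.cos(b)-d*np.cos(c))
E
```

```text
[-66.39  -3.09  -4.24  58.13   3.75  56.04  -3.52] [0.2863214  0.68141394 0.87866681] 0.7391244178782791 [1.10974843e+02 1.52495227e-02 1.57206323e+02] 2.025
[0.16389803 0.56895222 0.93609946]
d 0.3678700878117344 h 0.2528537135061343
```

step_arm --rows '[{"angular": [0,-0.0234,0.009],"slide": [-0.116,0,0],"jaw": 1},{"angular": [0,-0.0234,0.009],"slide": [-0.116,0,0],"jaw": 1},{"angular": [0,-0.0234,0.009],"slide": [-0.116,0,0],"jaw": 1},{"angular": [0,-0.0234,0.009],"slide": [-0.116,0,0],"jaw": 1},{"angular": [0,-0.0234,0.009],"slide": [-0.116,0,0],"jaw": 1},{"angular": [0,-0.0234,0.009],"slide": [-0.116,0,0],"jaw": 1},{"angular": [0,-0.0234,0.009],"slide": [-0.116,0,0],"jaw": 1},{"angular": [0,-0.0234,0.009],"slide": [-0.116,0,0],"jaw": 1}]'

```text
time_s: 3.02
tool_pos: [0.6441, 0.3947, 0.8794]
tool_rot: [110.9, -0.2, 121.0]
force: [0.1, 0.7, -0.5]
grip_width: 0.087
grasp_force: 0.0
```

step_arm --rows '[{"angular": [0,-0.0234,0.009],"slide": [-0.116,-0.002,-0.008],"jaw": 1},{"angular": [0,-0.0234,0.009],"slide": [-0.116,-0.002,-0.008],"jaw": 1},{"angular": [0,-0.0234,0.009],"slide": [-0.116,-0.002,-0.008],"jaw": 1},{"angular": [0,-0.0234,0.009],"slide": [-0.116,-0.002,-0.008],"jaw": 1},{"angular": [0,-0.0234,0.009],"slide": [-0.116,-0.002,-0.008],"jaw": 1},{"angular": [0,-0.0234,0.009],"slide": [-0.116,-0.002,-0.008],"jaw": 1},{"angular": [0,-0.0234,0.009],"slide": [-0.116,-0.002,-0.008],"jaw": 1},{"angular": [0,-0.0234,0.009],"slide": [-0.116,-0.002,-0.008],"jaw": 1},{"angular": [0,-0.0234,0.009],"slide": [-0.116,-0.002,-0.008],"jaw": 1},{"angular": [0,-0.0234,0.009],"slide": [-0.116,-0.002,-0.008],"jaw": 1}]'

```text
time_s: 4.28
tool_pos: [0.7085, -0.1705, 0.8826]
tool_rot: [111.0, -0.3, 75.7]
force: [-0.5, -0.6, -0.8]
grip_width: 0.0871
grasp_force: 0.0
```

step_arm --rows '[{"angular": [0,-0.0234,0.009],"slide": [-0.116,-0.002,-0.006],"jaw": 1},{"angular": [0,-0.0234,0.009],"slide": [-0.116,-0.002,-0.006],"jaw": 1},{"angular": [0,-0.0234,0.009],"slide": [-0.116,-0.002,-0.006],"jaw": 1},{"angular": [0,-0.0234,0.009],"slide": [-0.116,-0.002,-0.006],"jaw": 1},{"angular": [0,-0.0234,0.009],"slide": [-0.116,-0.002,-0.006],"jaw": 1},{"angular": [0,0,0],"slide": [0,0,0],"jaw": 1}]'

```text
time_s: 5.03
tool_pos: [0.5759, -0.4329, 0.8833]
tool_rot: [111.0, -0.5, 52.8]
force: [-0.7, 0.4, -0.5]
grip_width: 0.0874
grasp_force: 0.0
```

step_arm --rows '[{"angular": [0.055,0,0],"slide": [0,-0.107,-0.015],"jaw": 1},{"angular": [0.055,0,0],"slide": [0,-0.108,0.005],"jaw": 1},{"angular": [0.055,0,0],"slide": [0,-0.106,0.023],"jaw": 1},{"angular": [0.055,0,0],"slide": [0,-0.1,0.041],"jaw": 1},{"angular": [0.055,0,0],"slide": [0,-0.092,0.058],"jaw": 1},{"angular": [0.055,0,0],"slide": [0,-0.08,0.073],"jaw": 1},{"angular": [0.054,0,0],"slide": [0,-0.066,0.086],"jaw": 1},{"angular": [0,0,0],"slide": [0,0,0.1],"jaw": 1},{"angular": [0,0,0],"slide": [0,0,0],"jaw": 1}]'

```text
time_s: 6.15
tool_pos: [0.4375, -0.3143, 0.4937]
tool_rot: [-179.2, -0.3, 53.5]
force: [0.6, -0.3, 1.0]
grip_width: 0.0869
grasp_force: 0.0
```

```bash
python3 - <<'E'
from h import *
o=env.get_obs();print(np.round(o['qpos'],2),o['tool_pos'],o['tool_rot'],o['time_s'])
i=env.camera_info("wrist");print(-i['R'].T@i['t'])
cv2.imwrite("pics/w1.png",env.read_camera("wrist")[:,:,::-1])
E
```

```text
[-16.09   8.54  58.54  68.5   -7.91 107.67   3.33] [ 0.43745254 -0.31434577  0.49373564] [-179.21914755   -0.33585373   53.46929752] 6.15
[ 0.47905091 -0.26070494  0.65569727]
```

View pics/w1.png

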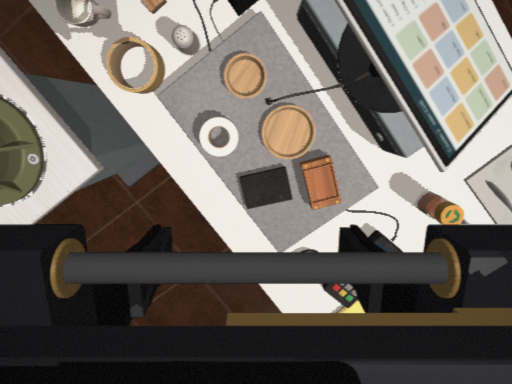

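The wrist view shows the whole riser: shaker dish (245,75), roll dish (288,131), roll (218,136), pad (265,186), dock (321,181) and shaker lid (182,37). Now I'll measure from here and check which side of the dock is the mouth.

```bash
cat > m.py <<'E'
from h import *
def measure(im,i,R):
    for n,lo,hi,z,f in [("pad",(0,0,0),(179,255,60),.044,rect),("roll",(0,0,170),(179,60,255),.06,circ),("tan",(15,60,90),(25,255,255),.044,circ),("dock",(0,120,60),(13,255,255),.0615,rect)]:
        for c in blobs(im,lo,hi,R,300)[:4]: print(n,cv2.contourArea(c),np.round(c.reshape(-1,2).mean(0)),f(cont_world(c,i,z)))
E
python3 - <<'E'
from m import *
im=cv2.imread("pics/w1.png")[:,:,::-1].copy();i=env.camera_info("wrist")
measure(im,i,(190,45,345,220))
print("shaker",ray([(182,36)],i,.085))
s=cv2.imread("pics/scene0.png");c=s[250:305,225:325];c=cv2.resize(c,(800,440),interpolation=cv2.INTER_CUBIC)
cv2.imwrite("pics/c4.png",cv2.convertScaleAbs(c,alpha=1.5,beta=20))
E
```

```text
pad 1454.0 [265. 187.] (array([ 407.7, -382.6]), array([64.7, 87.8]), 66.5)
pad 626.0 [335.  64.] (array([ 623.3, -277. ]), array([77.1, 49.5]), 57.3)
roll 2271.0 [212. 188.] (array([ 324.8, -329.4]), array([ 75.5, 177.6]))
roll 1195.5 [218. 137.] (array([ 396.9, -255.7]), array([68.9, 69.6]))
roll 511.5 [303.  66.] (array([ 585.9, -249.2]), array([ 18.2, 113.5]))
roll 420.5 [333. 111.] (array([ 585.5, -336.6]), array([ 18.8, 101.3]))
tan 2208.5 [288. 131.] (array([ 501.7, -323.9]), array([95.3, 96.5]))
tan 1432.5 [244.  75.] (array([ 496.8, -199.1]), array([72.5, 73.2]))
dock 1339.5 [321. 183.] (array([ 496.8, -432. ]), array([92. , 54.9]), 68.9)
shaker [[ 0.45113917 -0.09603895  0.085     ]]
```

View pics/c4.png

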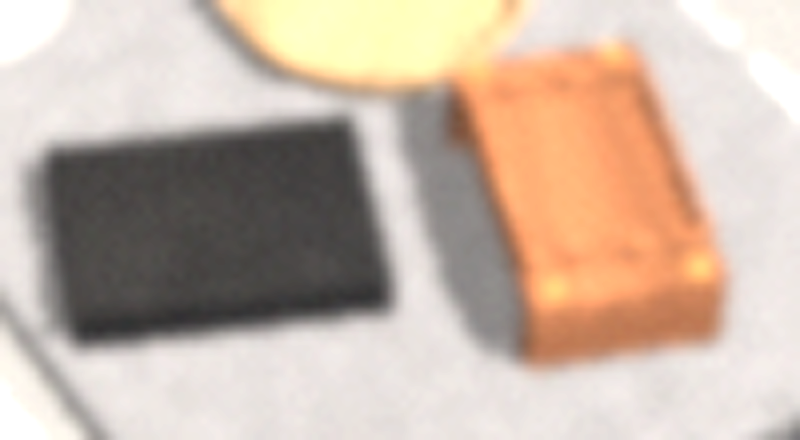

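The mouth faces the pad and the robot, since grey shows inside the opening. Positions from the two views agree within 2–3 mm. Pad first.

```bash
cat > d.py <<'E'
import sys
from h import *
from scipy.spatial.transform import Rotation as Ro
def delta(x,y,z,yaw):
    o=env.get_obs();R=Ro.from_euler('xyz',o['tool_rot'],degrees=True);T=Ro.from_euler('xyz',[180,0,yaw],degrees=True)
    d=np.array([x,y,z])-o['tool_pos']
    print("t",round(o['time_s'],2),"pos",np.round(o['tool_pos'],4),"rot",np.round(o['tool_rot'],1),"q",np.round(o['qpos']))
    print("rotvec/pi",np.round((R.inv()*T).as_rotvec()/np.pi,4),"slide now-frame",np.round(R.inv().apply(d)/.5,4),"target-frame",np.round(T.inv().apply(d)/.5,4))
if __name__=="__main__": delta(*map(float,sys.argv[1:5]))
E
python3 d.py .3787 -.3687 .15 -23.4
```

```text
t 6.2 pos [ 0.4384 -0.3151  0.498 ] rot [-179.6   -0.4   53.5] q [-16.   8.  59.  68.  -8. 108.   3.]
rotvec/pi [-0.0031 -0.0005  0.4273] slide now-frame [-0.1619 -0.0279  0.6951] target-frame [-0.067   0.1459  0.6959]
```

step_arm --rows '[{"angular": [-0.003,0,0.053],"slide": [0,0,0.06],"jaw": 1},{"angular": [0,0,0.0535],"slide": [0,0,0.085],"jaw": 1},{"angular": [0,0,0.0535],"slide": [0,0,0.085],"jaw": 1},{"angular": [0,0,0.0535],"slide": [0,0,0.085],"jaw": 1},{"angular": [0,0,0.0535],"slide": [0,0,0.085],"jaw": 1},{"angular": [0,0,0.0535],"slide": [0,0,0.085],"jaw": 1},{"angular": [0,0,0.0535],"slide": [0,0,0.085],"jaw": 1},{"angular": [0,0,0.0535],"slide": [0,0,0.085],"jaw": 1},{"angular": [0,0,0],"slide": [-0.033,0.073,0.02],"jaw": 1},{"angular": [0,0,0],"slide": [-0.033,0.073,0.02],"jaw": 1}]'

```text
time_s: 7.45
tool_pos: [0.3842, -0.3725, 0.1543]
tool_rot: [-179.9, -0.8, -23.4]
force: [0.5, -0.2, -0.7]
grip_width: 0.0869
grasp_force: 0.0
```

```bash
python3 d.py .3787 -.3687 .034 -23.4
```

```text
t 7.45 pos [ 0.3842 -0.3725  0.1543] rot [-179.9   -0.8  -23.4] q [-16.  11.  64. 107. -11.  68. -62.]
rotvec/pi [-0.0005 -0.0043  0.    ] slide now-frame [-0.0164 -0.0022  0.2403] target-frame [-0.0131 -0.0026  0.2405]
```

step_arm --rows '[{"angular": [-0.0005,-0.004,0],"slide": [-0.013,-0.0026,0.06],"jaw": 1},{"angular": [0,0,0],"slide": [0,0,0.06],"jaw": 1},{"angular": [0,0,0],"slide": [0,0,0.06],"jaw": 1},{"angular": [0,0,0],"slide": [0,0,0],"jaw": 1}]'

```text
time_s: 7.95
tool_pos: [0.3778, -0.3669, 0.062]
tool_rot: [-179.9, 0.2, -23.5]
force: [-0.8, -0.5, -0.4]
grip_width: 0.0869
grasp_force: 0.0
```

```bash
python3 d.py .3787 -.3687 .034 -23.4; python3 - <<'E'
from h import *
cv2.imwrite("pics/w2.png",env.read_camera("wrist")[:,:,::-1])
E
```

```text
t 7.95 pos [ 0.3778 -0.3669  0.062 ] rot [-179.9    0.2  -23.5] q [-11.  19.  60. 112. -19.  59. -55.]
rotvec/pi [-0.0003  0.0013 -0.0005] slide now-frame [0.0033 0.0027 0.056 ] target-frame [0.003  0.0026 0.056 ]
```

View pics/w2.png

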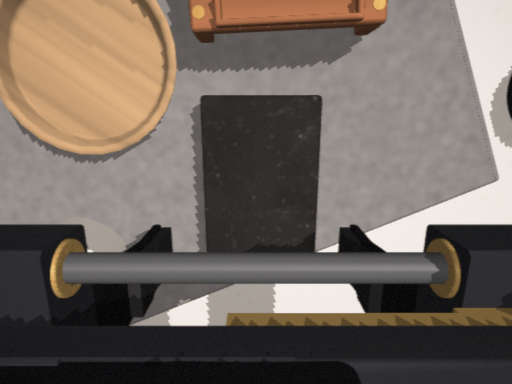

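Pad centred between the fingers (far edge at row 97, cols 202–321). The dock mouth is at the top with leg corners near (203,38) and (374,30).

```bash
python3 - <<'E'
from h import *
i=env.camera_info("wrist")
P=ray([(202,97),(321,97)],i,.044);print(P,np.linalg.norm(P[1]-P[0]))
im=cv2.imread("pics/w2.png")[:,:,::-1].copy()
h=cv2.cvtColor(im,cv2.COLOR_RGB2HSV);m=cv2.inRange(h,np.array((0,120,40)),np.array((13,255,255)));m[60:]=0
for c in range(185,400,15):
    r=np.where(m[:,c])[0];print(c,r.max() if len(r) else None,end="; ")
c=max(cv2.findContours(m,cv2.RETR_EXTERNAL,cv2.CHAIN_APPROX_NONE)[0],key=cv2.contourArea);print(c.reshape(-1,2).min(0),c.reshape(-1,2).max(0))
E
```

```text
[[ 0.45685691 -0.37139095  0.044     ]
 [ 0.43214904 -0.42818788  0.044     ]] 0.06193843859585717
185 None; 200 40; 215 32; 230 31; 245 30; 260 30; 275 29; 290 28; 305 28; 320 27; 335 26; 350 25; 365 33; 380 24; 395 None; [189   0] [386  41]
```

step_arm --rows '[{"angular": [0,0.001,0],"slide": [0.003,0.003,0.03],"jaw": 1},{"angular": [0,0,0],"slide": [0,0,0.024],"jaw": 1},{"angular": [0,0,0],"slide": [0,0,0],"jaw": 1}]'

```text
time_s: 8.38
tool_pos: [0.3758, -0.3667, 0.0326]
tool_rot: [-179.9, 0.3, -23.5]
force: [0.9, 0.1, -0.5]
grip_width: 0.087
grasp_force: 0.0
```

step_arm --rows '[{"angular": [0,0,0],"slide": [0,0,0],"jaw": 0.6},{"angular": [0,0,0],"slide": [0,0,0],"jaw": 0.6},{"angular": [0,0,0],"slide": [0,0,0],"jaw": 0.6},{"angular": [0,0,0],"slide": [0,0,0],"jaw": 0.6},{"angular": [0,0,0],"slide": [0,0,0],"jaw": 0.6}]' --newtons 15

```text
time_s: 9.0
tool_pos: [0.3765, -0.3673, 0.0336]
tool_rot: [-179.9, 0.2, -23.5]
force: [-0.4, 0.6, 3.0]
grip_width: 0.0639
grasp_force: 15.0
```

```bash
python3 - <<'E'
from h import *
i=env.camera_info("wrist");im=env.read_camera("wrist");cv2.imwrite("pics/w3.png",im[:,:,::-1])
o=env.get_obs();print(o['tool_pos'],o['tool_rot'],o['qpos'].round(),o['grip_width'],o['grasp_force'])
h=cv2.cvtColor(im,cv2.COLOR_RGB2HSV);m=cv2.inRange(h,np.array((0,120,40)),np.array((13,255,255)));m[70:]=0
c=max(cv2.findContours(m,cv2.RETR_EXTERNAL,cv2.CHAIN_APPROX_NONE)[0],key=cv2.contourArea).reshape(-1,2)
print(c.min(0),c.max(0))
for u in (200,220,240,280,320,340,360,370):
    r=np.where(m[:,u])[0];print(u,r.min() if len(r) else None,r.max() if len(r) else None)
b=blobs(im,(0,0,0),(179,255,60),(150,40,380,215))[0];b=b.reshape(-1,2);print("pad",b.min(0),b.max(0))
E
```

```text
[ 0.37649427 -0.36728739  0.03355734] [-1.79877693e+02  1.60886431e-01 -2.35322536e+01] [ -8.  22.  58. 114. -22.  56. -53.] 0.06372795994449905 15.000132098793983
[174   0] [408  27]
200 0 26
220 0 12
240 0 11
280 0 10
320 0 8
340 0 7
360 0 5
370 0 6Traceback (most recent call last):
  File "<stdin>", line 9, in <module>
IndexError: list index out of range
```

View pics/w3.png

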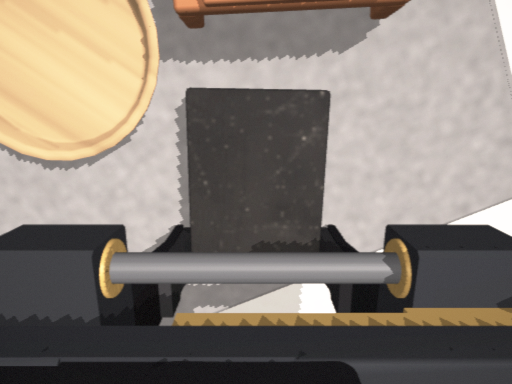

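```bash
python3 - <<'E'
from h import *
i=env.camera_info("wrist")
for nm,px,z in (("slot",[(204,26),(372,18)],.03),("roof",[(174,6),(408,0)],.0575),("pad",[(187,89),(329,91)],.044)):
    P=ray(px,i,z)[:,:2];d=P[0]-P[1];print(nm,P,np.linalg.norm(d),"mid",P.mean(0),"angle",np.degrees(np.arctan2(d[1],d[0])))
D=np.array([.4963,-.431]);t=np.radians(-20.9);print("mouth mid",D-.028*np.array([np.cos(t),np.sin(t)]))
E
```

```text
slot [[ 0.48124888 -0.38752719]
 [ 0.45399405 -0.45821001]] 0.07575544529597533 mid [ 0.46762147 -0.4228686 ] angle 68.91368905789528
roof [[ 0.4848121  -0.38144144]
 [ 0.45195801 -0.4617321 ]] 0.08675241492380947 mid [ 0.46838505 -0.42158677] angle 67.74613787580765
pad [[ 0.45820845 -0.37054719]
 [ 0.43285648 -0.42664505]] 0.06156048622332902 mid [ 0.44553246 -0.39859612] angle 65.68064582114124
mouth mid [ 0.47014227 -0.42101134]
```

step_arm --rows '[{"angular": [0,0,0],"slide": [0,0,-0.005],"jaw": 0.6},{"angular": [0,0,-0.014],"slide": [0,0,0],"jaw": 0.6},{"angular": [0,0,0],"slide": [0.02,0.018,0],"jaw": 0.6},{"angular": [0,0,0],"slide": [0.02,0.018,0],"jaw": 0.6},{"angular": [0,0,0],"slide": [0,0,0],"jaw": 0.6}]'

```text
time_s: 9.68
tool_pos: [0.3888, -0.3928, 0.0358]
tool_rot: [-180.0, 0.2, -21.1]
force: [-0.5, 0.2, -0.3]
grip_width: 0.064
grasp_force: 15.0
```

```bash
python3 d.py .448 -.4139 .0355 -21; python3 - <<'E'
from h import *
o=env.get_obs();print(o['grip_width'])
i=env.camera_info("wrist");im=env.read_camera("wrist");cv2.imwrite("pics/w4.png",im[:,:,::-1])
h=cv2.cvtColor(im,cv2.COLOR_RGB2HSV);m=cv2.inRange(h,np.array((0,120,40)),np.array((13,255,255)))
print("dock rows",[ (u,np.where(m[:70,u])[0].max(initial=-1)) for u in range(150,430,10)])
g=im[60:85].max(2).mean(0);print("dark cols",np.where(im[70:100].max(2).mean(0)<75)[0][[0,-1]])
g=im.max(2);print("col260",g[0:110:4,260])
E
```

```text
t 9.68 pos [ 0.3888 -0.3928  0.0358] rot [-180.     0.2  -21.1] q [ -4.  25.  56. 110. -24.  58. -49.]
rotvec/pi [-0.0002  0.0009 -0.0005] slide now-frame [ 0.1255 -0.0033  0.0002] target-frame [ 0.1256 -0.0031  0.0006]
0.06403855198781636
dock rows [(150, np.int64(69)), (160, np.int64(69)), (170, np.int64(69)), (180, np.int64(68)), (190, np.int64(68)), (200, np.int64(68)), (210, np.int64(68)), (220, np.int64(68)), (230, np.int64(68)), (240, np.int64(68)), (250, np.int64(68)), (260, np.int64(68)), (270, np.int64(68)), (280, np.int64(68)), (290, np.int64(68)), (300, np.int64(68)), (310, np.int64(68)), (320, np.int64(68)), (330, np.int64(68)), (340, np.int64(69)), (350, np.int64(69)), (360, np.int64(67)), (370, np.int64(3)), (380, np.int64(-1)), (390, np.int64(-1)), (400, np.int64(-1)), (410, np.int64(-1)), (420, np.int64(-1))]
dark cols [189 245]
col260 [179 185 186 185 187 187 178 176 178 174 175 183 185 190 177 173  64  65
  96  95  94  95  77  44  47  49  49  49]
```

```bash
python3 - <<'E'
from h import *
i=env.camera_info("wrist");im=cv2.imread("pics/w4.png")[:,:,::-1].copy()
h=cv2.cvtColor(im,cv2.COLOR_RGB2HSV);m=cv2.inRange(h,np.array((0,120,40)),np.array((13,255,255)))
for r in range(50,110,4):
    u=np.where(m[r])[0];k=np.where(im[r].max(1)<62)[0];k=k[(k>120)&(k<400)];print(r,u[[0,-1]] if len(u) else None,len(u),"dark",k[[0,-1]] if len(k) else None)
for px,z in (([(0,0)],0),):
    pass
E
```

```text
50 [140 366] 201 dark None
54 [141 366] 224 dark None
58 [141 365] 225 dark None
62 [141 365] 225 dark None
66 [143 363] 221 dark None
70 [151 352] 43 dark [151 353]
74 None 0 dark [164 172]
78 None 0 dark None
82 None 0 dark None
86 None 0 dark None
90 None 0 dark [187 326]
94 None 0 dark [186 329]
98 None 0 dark [186 329]
102 None 0 dark [186 328]
106 None 0 dark [186 328]
```

Pad and slot centrelines differ by about 1.7 mm, which matches the computed −0.003 in y. Sliding in.

step_arm --rows '[{"angular": [0,0,0],"slide": [0.015,-0.0032,0],"jaw": 0.6},{"angular": [0,0,0],"slide": [0.025,0,0],"jaw": 0.6},{"angular": [0,0,0],"slide": [0.03,0,0],"jaw": 0.6},{"angular": [0,0,0],"slide": [0.03,0,0],"jaw": 0.6},{"angular": [0,0,0],"slide": [0.015,0,0],"jaw": 0.6},{"angular": [0,0,0],"slide": [0,0,0],"jaw": 0.6}]'

```text
time_s: 10.48
tool_pos: [0.4432, -0.4105, 0.0354]
tool_rot: [-179.9, 0.2, -21.0]
force: [-0.3, 0.9, -1.2]
grip_width: 0.064
grasp_force: 15.0
```

```bash
python3 d.py .448 -.4139 .0335 -21
```

```text
t 10.47 pos [ 0.4432 -0.4105  0.0354] rot [-179.9    0.2  -21. ] q [ -1.  31.  53. 103. -28.  61. -49.]
rotvec/pi [-0.0006  0.0011  0.0001] slide now-frame [0.0115 0.0029 0.0037] target-frame [0.0115 0.0029 0.0037]
```

step_arm --rows '[{"angular": [0,0,0],"slide": [0.006,0,0],"jaw": 0.6},{"angular": [0,0,0],"slide": [0.005,0,0],"jaw": 0.6},{"angular": [0,0,0],"slide": [0,0,0],"jaw": 0.6}]'

```text
time_s: 10.85
tool_pos: [0.4454, -0.4116, 0.0348]
tool_rot: [-179.8, 0.4, -21.1]
force: [-4.4, 1.7, 0.8]
grip_width: 0.064
grasp_force: 15.0
```

step_arm --rows '[{"angular": [0,0,0],"slide": [0.005,0,0],"jaw": 0.6},{"angular": [0,0,0],"slide": [0,0,0],"jaw": 0.6}]'

```text
time_s: 11.1
tool_pos: [0.4457, -0.4124, 0.0345]
tool_rot: [-179.8, 0.6, -21.1]
force: [-9.0, 2.4, 1.3]
grip_width: 0.0638
grasp_force: 15.0
```

Contact with the stop at about 9 N, so the pad is home. Lower, release with a limited opening because the roll dish is close, and lift.

step_arm --rows '[{"angular": [0,0,0],"slide": [-0.003,0,0.003],"jaw": 0.6},{"angular": [0,0,0],"slide": [0,0,0],"jaw": 0.84},{"angular": [0,0,0],"slide": [0,0,0],"jaw": 0.84},{"angular": [0,0,0],"slide": [0,0,0],"jaw": 0.84},{"angular": [0,0,0],"slide": [0,0,-0.03],"jaw": 0.84},{"angular": [0,0,0],"slide": [0,0,-0.08],"jaw": 0.84},{"angular": [0,0,0],"slide": [0,0,-0.1],"jaw": 1},{"angular": [0,0,0],"slide": [0,0,-0.1],"jaw": 1},{"angular": [0,0,0],"slide": [0,0,0],"jaw": 1}]'

```text
time_s: 12.22
tool_pos: [0.4508, -0.4157, 0.1945]
tool_rot: [-180.0, -0.3, -21.0]
force: [0.3, 0.6, -0.4]
grip_width: 0.0863
grasp_force: 0.0
```

```bash
python3 d.py .3966 -.2552 .2 0; python3 - <<'E'
from m import *
cv2.imwrite("pics/w5.png",env.read_camera("wrist")[:,:,::-1])
i=env.camera_info("top");im=env.read_camera("top");cv2.imwrite("pics/t5.png",im[:,:,::-1])
i2=env.camera_info("scene");im2=env.read_camera("scene");cv2.imwrite("pics/s5.png",im2[:,:,::-1])
w=cv2.imread("pics/w5.png");C=np.zeros((384,800,3),np.uint8);C[:,:512]=w;C[:288,512:]=cv2.resize(im2[230:326,200:296,::-1],(288,288));
cv2.imwrite("pics/c5.png",C)
E
```

```text
t 12.22 pos [ 0.4508 -0.4157  0.1945] rot [-180.    -0.3  -21. ] q [ -6.  22.  59.  93. -20.  76. -55.]
rotvec/pi [ 0.0003 -0.0018 -0.1169] slide now-frame [-0.2164 -0.2606 -0.0122] target-frame [-0.1085 -0.3209 -0.011 ]
```

View pics/c5.png

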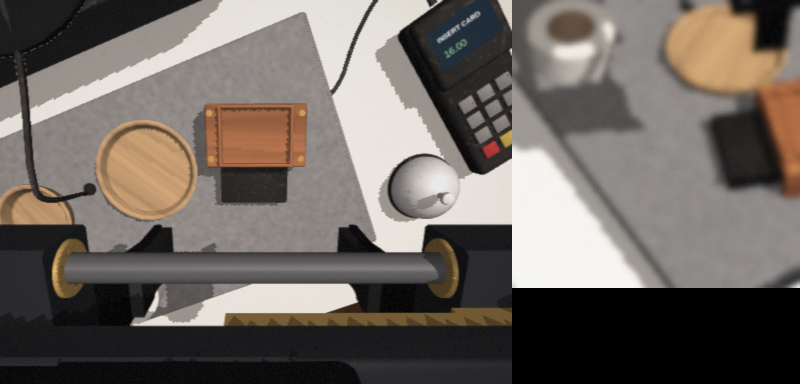

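The pad is in the slot: roof at cols 206–307, rows 105–167; pad end at cols 221–287, row 203. Checking the distances.

```bash
python3 - <<'E'
from m import *
i=env.camera_info("wrist");im=cv2.imread("pics/w5.png")[:,:,::-1].copy()
R=(80,90,320,225)
measure(im,i,R)
b=[c for c in blobs(im,(0,0,0),(179,255,70),(210,160,300,215),300)][0];b2=b.reshape(-1,2);print(b2.min(0),b2.max(0))
c=blobs(im,(0,120,60),(13,255,255),R,300)[0];(p,s,a)=cv2.minAreaRect((cont_world(c,i,.0615)*1000).astype(np.float32))
D=np.array(p)/1000
t=np.radians(-20.9);ex=np.array([np.cos(t),np.sin(t)]);ey=np.array([-ex[1],ex[0]])
P=ray([(b2[:,0].min(),b2[:,1].max()),(b2[:,0].max(),b2[:,1].max())],i,.044)[:,:2]
for q in P: print("pad outer corner in dock",(q-D)@ex,(q-D)@ey)
E
```

```text
pad 2189.5 [254. 184.] (array([ 447.7, -410.2]), array([62.1, 33.9]), 69.0)
tan 7786.0 [145. 170.] (array([ 495.7, -320.7]), array([93.4, 94.3]))
dock 6009.5 [255. 135.] (array([ 490.8, -428.3]), array([85.5, 53.4]), 69.0)
[221 167] [287 202]
pad outer corner in dock -0.06363457389540726 0.03299395037624972
pad outer corner in dock -0.06371732477932122 -0.030244504974923876
```

Pad centre is about −21 mm in dock x, so it is home. Next is the roll. I'll use yaw 30 so the fingers clear both the dock and the cable at the dish.

```bash
python3 d.py .3966 -.2552 .12 30
```

```text
t 12.38 pos [ 0.4491 -0.4127  0.1888] rot [-179.8    0.2  -21. ] q [ -6.  22.  59.  93. -20.  76. -55.]
rotvec/pi [-0.0013  0.0006 -0.2834] slide now-frame [-0.2104 -0.256   0.1391] target-frame [ 0.0666 -0.3252  0.1376]
```

step_arm --rows '[{"angular": [0,0,-0.0567],"slide": [0,0,0],"jaw": 1},{"angular": [0,0,-0.0567],"slide": [0,0,0],"jaw": 1},{"angular": [0,0,-0.0567],"slide": [0,0,0],"jaw": 1},{"angular": [0,0,-0.0567],"slide": [0,0,0],"jaw": 1},{"angular": [0,0,-0.0567],"slide": [0,0,0],"jaw": 1},{"angular": [0,0,0],"slide": [0.022,-0.108,0],"jaw": 1},{"angular": [0,0,0],"slide": [0.022,-0.108,0.04],"jaw": 1},{"angular": [0,0,0],"slide": [0.022,-0.108,0.04],"jaw": 1},{"angular": [0,0,0],"slide": [0,0,0.04],"jaw": 1},{"angular": [0,0,0],"slide": [0,0,0],"jaw": 1}]'

```text
time_s: 13.62
tool_pos: [0.3949, -0.2546, 0.1278]
tool_rot: [-179.6, 0.2, 30.1]
force: [-0.9, -0.1, 0.3]
grip_width: 0.0869
grasp_force: 0.0
```

```bash
python3 d.py .3966 -.2552 .045 30; python3 - <<'E'
from m import *
im=env.read_camera("wrist");i=env.camera_info("wrist");cv2.imwrite("pics/w6.png",im[:,:,::-1])
measure(im,i,(60,0,450,225))
E
```

```text
t 13.62 pos [ 0.3949 -0.2546  0.1278] rot [-179.6    0.2   30.1] q [-17.  -0.  47. 116.   0.  65. -30.]
rotvec/pi [-0.0023  0.0009  0.0004] slide now-frame [0.0028 0.0039 0.1656] target-frame [0.0023 0.0027 0.1656]
pad 1166.0 [387.  45.] (array([ 535.3, -277.3]), array([12. , 94.9]), 59.1)
pad 474.0 [438. 215.] (array([ 455.8, -379.9]), array([21.4, 23. ]), 38.4)
roll 3174.5 [116. 211.] (array([ 339.8, -162.9]), array([ 27.4, 100.7]))
roll 2939.5 [254. 194.] (array([ 399.8, -252.4]), array([53.8, 64.5]))
roll 2581.5 [91. 75.] (array([ 418.3, -117.1]), array([40.9, 45.2]))
roll 490.0 [130.  14.] (array([ 465.1, -123.8]), array([14.4, 22.5]))
tan 12218.5 [402. 123.] (array([ 495.4, -318. ]), array([82.2, 99.7]))
tan 8362.5 [264.  38.] (array([ 490.7, -200. ]), array([64.1, 75.4]))
tan 698.0 [ 69. 106.] (array([ 389.1, -104.8]), array([19.5, 29.8]))
```

View pics/w6.png

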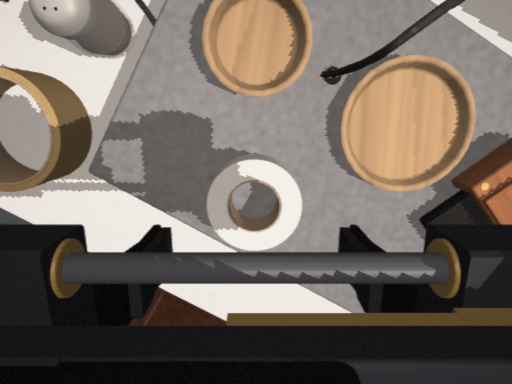

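```bash
python3 - <<'E'
from m import *
i=env.camera_info("wrist");print("roll",ray([(254.5,205)],i,.06),"dish",ray([(408,122)],i,.042),"sdish",ray([(257.5,40)],i,.046))
P=ray([(342,122),(475,122),(207,205),(302,205)],i,.042)
print(np.linalg.norm(P[0]-P[1]),np.linalg.norm(*[np.diff(ray([(207,205),(302,205)],i,.06),axis=0)]))
E
```

```text
roll [[ 0.3958786  -0.25403959  0.06      ]] dish [[ 0.50185976 -0.32184602  0.042     ]] sdish [[ 0.4940934  -0.19962196  0.046     ]]
0.09662776302578012 0.06862386659572824
```

step_arm --rows '[{"angular": [-0.002,0,0],"slide": [0.003,0.002,0.08],"jaw": 1},{"angular": [0,0,0],"slide": [0,0,0.08],"jaw": 1},{"angular": [0,0,0],"slide": [0,0,0],"jaw": 1}]'

```text
time_s: 14.05
tool_pos: [0.396, -0.2564, 0.0478]
tool_rot: [-180.0, 0.3, 29.9]
force: [-0.0, -0.2, -0.0]
grip_width: 0.0867
grasp_force: 0.0
```

step_arm --rows '[{"angular": [0,0,0],"slide": [0,-0.002,0.005],"jaw": 1},{"angular": [0,0,0],"slide": [0,0,0],"jaw": 0.7},{"angular": [0,0,0],"slide": [0,0,0],"jaw": 0.7},{"angular": [0,0,0],"slide": [0,0,0],"jaw": 0.7},{"angular": [0,0,0],"slide": [0,0,0],"jaw": 0.7},{"angular": [0,0,0],"slide": [0,0,-0.03],"jaw": 0.7},{"angular": [0,0,0],"slide": [0,0,-0.05],"jaw": 0.7},{"angular": [0,0,0],"slide": [0,0,0],"jaw": 0.7}]' --newtons 15

```text
time_s: 15.05
tool_pos: [0.3995, -0.256, 0.0891]
tool_rot: [179.7, -0.2, 30.0]
force: [-0.3, 0.2, -1.4]
grip_width: 0.0678
grasp_force: 15.0
```

```bash
python3 d.py .501 -.322 .052 30
```

```text
t 15.05 pos [ 0.3995 -0.256   0.0891] rot [179.7  -0.2  30. ] q [-17.   3.  48. 118.  -3.  59. -27.]
rotvec/pi [ 0.0018 -0.0011  0.0001] slide now-frame [0.1096 0.2155 0.0758] target-frame [0.1099 0.2158 0.0742]
```

step_arm --rows '[{"angular": [0.002,-0.001,0],"slide": [0.036,0.072,0],"jaw": 0.7},{"angular": [0,0,0],"slide": [0.037,0.072,0],"jaw": 0.7},{"angular": [0,0,0],"slide": [0.037,0.072,0],"jaw": 0.7},{"angular": [0,0,0],"slide": [0,0,0.02],"jaw": 0.7},{"angular": [0,0,0],"slide": [0,0,0],"jaw": 0.7}]'

```text
time_s: 15.68
tool_pos: [0.4974, -0.3204, 0.0749]
tool_rot: [-179.6, 0.3, 30.0]
force: [-0.4, 0.4, -0.1]
grip_width: 0.0678
grasp_force: 15.0
```

```bash
python3 d.py .501 -.322 .0505 30
```

```text
t 15.68 pos [ 0.4974 -0.3204  0.0749] rot [-179.6    0.3   30. ] q [ -8.  24.  47. 102. -19.  63. -15.]
rotvec/pi [-0.0023  0.0019 -0.0001] slide now-frame [0.0049 0.0066 0.0488] target-frame [0.0046 0.0063 0.0488]
```

step_arm --rows '[{"angular": [-0.002,0.002,0],"slide": [0.004,0.005,0.03],"jaw": 0.7},{"angular": [0,0,0],"slide": [0,0,0.018],"jaw": 0.7},{"angular": [0,0,0],"slide": [0,0,0],"jaw": 0.7}]'

```text
time_s: 16.05
tool_pos: [0.5018, -0.3218, 0.0522]
tool_rot: [179.9, -0.2, 30.0]
force: [0.0, -0.1, -0.1]
grip_width: 0.0679
grasp_force: 15.0
```

```bash
python3 d.py .501 -.322 .0495 30
```

```text
t 16.05 pos [ 0.5018 -0.3218  0.0522] rot [179.9  -0.2  30. ] q [ -7.  25.  46. 103. -21.  60. -13.]
rotvec/pi [ 0.0005 -0.0009  0.0001] slide now-frame [-0.0016 -0.0005  0.0054] target-frame [-0.0015 -0.0005  0.0054]
```

Lower 3 mm more, release with limited opening, and rise.

step_arm --rows '[{"angular": [0,0,0],"slide": [-0.001,0,0.006],"jaw": 0.7},{"angular": [0,0,0],"slide": [0,0,0],"jaw": 0.7},{"angular": [0,0,0],"slide": [0,0,0],"jaw": 0.88},{"angular": [0,0,0],"slide": [0,0,0],"jaw": 0.88},{"angular": [0,0,0],"slide": [0,0,0],"jaw": 0.88},{"angular": [0,0,0],"slide": [0,0,-0.04],"jaw": 0.88},{"angular": [0,0,0],"slide": [0,0,-0.1],"jaw": 0.88},{"angular": [0,0,0],"slide": [0,0,-0.12],"jaw": 0.5},{"angular": [0,0,0],"slide": [0,0,0],"jaw": 0.5}]'

```text
time_s: 17.18
tool_pos: [0.5041, -0.3252, 0.1863]
tool_rot: [179.4, -0.5, 30.0]
force: [0.1, 0.2, -0.6]
grip_width: 0.064
grasp_force: 0.0
```

```bash
python3 d.py .445 .009 .2 -60; python3 - <<'E'
from m import *
im=env.read_camera("wrist");i=env.camera_info("wrist");cv2.imwrite("pics/w7.png",im[:,:,::-1])
measure(im,i,(0,0,511,225))
E
```

```text
t 17.18 pos [ 0.5041 -0.3252  0.1863] rot [179.4  -0.5  30. ] q [-11.  17.  50.  96. -14.  73. -18.]
rotvec/pi [ 4.000e-04 -5.200e-03  4.999e-01] slide now-frame [ 0.2319 -0.6377 -0.0322] target-frame [-0.638  -0.2319 -0.0273]
pad 20347.5 [368.  56.] (array([ 628.5, -353.5]), array([122.4, 261.1]), 30.1)
pad 916.5 [48.  7.] (array([ 544.4, -104.8]), array([18.5, 60.5]), 30.1)
roll 8585.0 [411. 158.] (array([ 595.6, -432.7]), array([ 67.9, 225.8]))
roll 4425.0 [250. 191.] (array([ 498.8, -320.7]), array([65.2, 69.6]))
roll 3417.5 [192.  41.] (array([ 583.1, -228.3]), array([ 17. , 182.7]))
roll 2375.5 [56. 28.] (array([ 537.4, -120.2]), array([43.9, 71.2]))
tan 5438.5 [123. 125.] (array([ 491.9, -196. ]), array([72.7, 73.1]))
tan 2565.0 [247. 179.] (array([ 497.7, -319.5]), array([88.1, 88.8]))
tan 848.0 [250. 190.] (array([ 497.9, -321. ]), array([28.8, 33.9]))
dock 966.5 [329. 216.] (array([ 520.3, -390. ]), array([27. , 57.9]), 29.9)
```

The roll is centred in the dish within about 2 mm. Next is the stamp. I'll move part way, turn clear of the pane, then finish.

step_arm --rows '[{"angular": [0,-0.005,0],"slide": [0.033,-0.091,0],"jaw": 0.55},{"angular": [0,0,0],"slide": [0.033,-0.091,0],"jaw": 0.55},{"angular": [0,0,0],"slide": [0.033,-0.091,0],"jaw": 0.55},{"angular": [0,0,0.0555],"slide": [0,0,0],"jaw": 0.55},{"angular": [0,0,0.0555],"slide": [0,0,0],"jaw": 0.55},{"angular": [0,0,0.0555],"slide": [0,0,0],"jaw": 0.55},{"angular": [0,0,0.0555],"slide": [0,0,0],"jaw": 0.55},{"angular": [0,0,0.0555],"slide": [0,0,0],"jaw": 0.55},{"angular": [0,0,0.0555],"slide": [0,0,0],"jaw": 0.55},{"angular": [0,0,0.0555],"slide": [0,0,0],"jaw": 0.55}]'

```text
time_s: 18.48
tool_pos: [0.4752, -0.1794, 0.1783]
tool_rot: [179.2, 0.2, -40.3]
force: [0.3, 0.1, -0.3]
grip_width: 0.0478
grasp_force: 0.0
```

step_arm --rows '[{"angular": [0,0,0.0555],"slide": [0,0,0],"jaw": 0.55},{"angular": [0,0,0.0555],"slide": [0,0,0],"jaw": 0.55},{"angular": [0,0,0],"slide": [0,0,0],"jaw": 0.55}]'

```text
time_s: 18.85
tool_pos: [0.4754, -0.1794, 0.1784]
tool_rot: [179.2, -0.1, -59.8]
force: [0.3, -0.1, 0.0]
grip_width: 0.0478
grasp_force: 0.0
```

```bash
python3 d.py .445 .009 .2 -60
```

```text
t 18.85 pos [ 0.4754 -0.1794  0.1784] rot [ 1.792e+02 -1.000e-01 -5.980e+01] q [ -32.    3.   51.  108.   -2.   71. -130.]
rotvec/pi [ 0.0044 -0.0005  0.0011] slide now-frame [-0.3561 -0.1365 -0.0456] target-frame [-0.3567 -0.1358 -0.0431]
```

step_arm --rows '[{"angular": [0.004,0,-0.027],"slide": [0,0,0],"jaw": 0.55},{"angular": [0,0,0],"slide": [-0.08,-0.036,-0.013],"jaw": 0.55},{"angular": [0,0,0],"slide": [-0.08,-0.036,-0.013],"jaw": 0.55},{"angular": [0,0,0],"slide": [-0.08,-0.036,-0.013],"jaw": 0.55},{"angular": [0,0,0],"slide": [0,0,0],"jaw": 0.55}]'

```text
time_s: 19.48
tool_pos: [0.4511, -0.0467, 0.1984]
tool_rot: [-180.0, -0.0, -54.5]
force: [0.6, -0.4, -0.1]
grip_width: 0.0475
grasp_force: 0.0
```

```bash
python3 d.py .445 .009 .12 -55; python3 - <<'E'
from h import *
cv2.imwrite("pics/w8.png",env.read_camera("wrist")[:,:,::-1])
E
```

```text
t 19.48 pos [ 0.4511 -0.0467  0.1984] rot [-180.    -0.   -54.5] q [ -41.   -8.   40.  113.    6.   74. -147.]
rotvec/pi [-0.0001 -0.0002  0.003 ] slide now-frame [-0.0978 -0.0548  0.1567] target-frame [-0.0982 -0.054   0.1567]
```

View pics/w8.png

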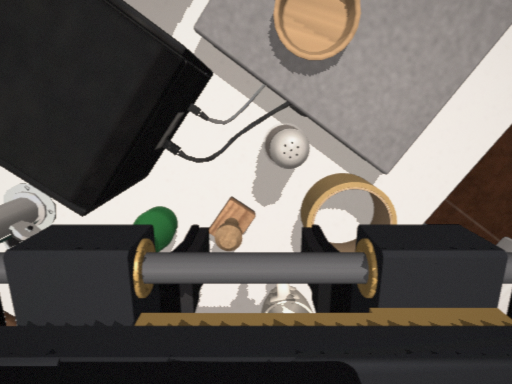

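The shaker lid is at (290,148), the stamp's handle top at (229,237) and its foot around (235,215). The last joint is near its limit at this yaw, so I'll use the half-turned grasp (yaw 125). Measuring the stamp first.

```bash
python3 - <<'E'
from h import *
i=env.camera_info("wrist");im=cv2.imread("pics/w8.png")[:,:,::-1].copy()
print("handle",ray([(229,235)],i,.065),"lid",ray([(290,148)],i,.088),"foot c",ray([(235,216)],i,.02))
c=blobs(im,(0,60,40),(20,255,255),(200,190,265,252),80)
for k in c[:2]: print(cv2.contourArea(k),k.reshape(-1,2).min(0),k.reshape(-1,2).max(0),rect(cont_world(k[k[:,:,1]<228][:,None] if 0 else k,i,.02)), cv2.minAreaRect(k))
for r in range(196,228,4):
    h=cv2.cvtColor(im,cv2.COLOR_RGB2HSV);m=cv2.inRange(h,np.array((0,60,40)),np.array((20,255,255)));u=np.where(m[r,200:265])[0]+200;print(r,u[[0,-1]] if len(u) else 0)
E
```

```text
handle [[0.44353877 0.0036498  0.065     ]] lid [[ 0.44908554 -0.09604659  0.088     ]] foot c [[ 0.44336529 -0.00160035  0.02      ]]
1407.5 [208 197] [254 250] (array([440.1,  10.4]), array([55.6, 38.7]), 89.6) ((230.80767822265625, 225.53843688964844), (35.22346115112305, 48.8136100769043), 33.690067291259766)
196 0
200 [229 236]
204 [226 242]
208 [223 248]
212 [220 254]
216 [218 254]
220 [215 252]
224 [212 249]
```

step_arm --rows '[{"angular": [0,0,-0.0555],"slide": [0,0,0],"jaw": 0.55},{"angular": [0,0,-0.0555],"slide": [0,0,0],"jaw": 0.55},{"angular": [0,0,-0.0555],"slide": [0,0,0],"jaw": 0.55},{"angular": [0,0,-0.0555],"slide": [0,0,0],"jaw": 0.55},{"angular": [0,0,-0.0555],"slide": [0,0,0],"jaw": 0.55},{"angular": [0,0,-0.0555],"slide": [0,0,0],"jaw": 0.55},{"angular": [0,0,-0.0555],"slide": [0,0,0],"jaw": 0.55},{"angular": [0,0,-0.0555],"slide": [0,0,0],"jaw": 0.55},{"angular": [0,0,-0.0555],"slide": [0,0,0],"jaw": 0.55}]'

```text
time_s: 20.65
tool_pos: [0.4514, -0.0521, 0.1979]
tool_rot: [179.9, 0.1, 35.2]
force: [-0.7, -0.1, 0.3]
grip_width: 0.0478
grasp_force: 0.0
```

step_arm --rows '[{"angular": [0,0,-0.0555],"slide": [0,0,0],"jaw": 0.55},{"angular": [0,0,-0.0555],"slide": [0,0,0],"jaw": 0.55},{"angular": [0,0,-0.0555],"slide": [0,0,0],"jaw": 0.55},{"angular": [0,0,-0.0555],"slide": [0,0,0],"jaw": 0.55},{"angular": [0,0,-0.0555],"slide": [0,0,0],"jaw": 0.55},{"angular": [0,0,-0.0555],"slide": [0,0,0],"jaw": 0.55},{"angular": [0,0,-0.0555],"slide": [0,0,0],"jaw": 0.55},{"angular": [0,0,-0.0555],"slide": [0,0,0],"jaw": 0.55},{"angular": [0,0,-0.0555],"slide": [0,0,0],"jaw": 0.55},{"angular": [0,0,0],"slide": [0,0,0],"jaw": 0.55}]'

```text
time_s: 21.9
tool_pos: [0.4514, -0.0516, 0.198]
tool_rot: [-179.9, 0.1, 124.6]
force: [0.1, -0.7, -0.2]
grip_width: 0.048
grasp_force: 0.0
```

```bash
python3 - <<'E'
from h import *
im=cv2.imread("pics/top0.png")[:,:,::-1].copy();i=env.camera_info("top")
for c in blobs(im,(5,60,50),(22,255,255),(178,215,206,240),30)[:2]:
    print(rect(cont_world(c,i,.02)),c.reshape(-1,2).min(0),c.reshape(-1,2).max(0),ray([c.reshape(-1,2).max(0)],i,.02),ray([c.reshape(-1,2).min(0)],i,.02))
print("handle",ray([(175+57/4,175+218/4)],i,.062))
E
python3 d.py .4445 .005 .12 125
```

```text
(array([443.7,   9.5]), array([42. , 32.8]), 89.9) [184 223] [198 234] [[ 0.42726338 -0.01153751  0.02      ]] [[0.46010094 0.03048819 0.02      ]]
handle [[0.44366061 0.00763497 0.062     ]]
t 21.9 pos [ 0.4514 -0.0516  0.198 ] rot [-1.799e+02  1.000e-01  1.246e+02] q [-63. -15.  59. 113.  13.  75.  26.]
rotvec/pi [-0.0003  0.0006 -0.002 ] slide now-frame [0.1013 0.0532 0.1558] target-frame [0.1007 0.0536 0.1561]
```

step_arm --rows '[{"angular": [0,0,-0.002],"slide": [0,0,0.08],"jaw": 0.55},{"angular": [0,0,0],"slide": [0.03,0.017,0.07],"jaw": 0.55},{"angular": [0,0,0],"slide": [0.035,0.019,0],"jaw": 0.55},{"angular": [0,0,0],"slide": [0.038,0.019,0],"jaw": 0.55},{"angular": [0,0,0],"slide": [0,0,0],"jaw": 0.55}]'

```text
time_s: 22.52
tool_pos: [0.4443, 0.0079, 0.123]
tool_rot: [-179.9, 0.1, 125.1]
force: [0.6, 0.0, 1.0]
grip_width: 0.0477
grasp_force: 0.0
```

```bash
python3 d.py .4437 .0065 .036 125;python3 - <<'E'
from h import *
print(env.get_obs()['force']);env.read_camera("wrist")
im=env.read_camera("top");cv2.imwrite("pics/t9.png",im[:,:,::-1])
im=env.read_camera("wrist");cv2.imwrite("pics/w9.png",im[:,:,::-1]);i=env.camera_info("wrist")
for c in blobs(im,(0,60,40),(20,255,255),(150,150,360,255),200)[:3]:print(cv2.contourArea(c),c.reshape(-1,2).min(0),c.reshape(-1,2).max(0))
E
```

```text
t 22.52 pos [0.4443 0.0079 0.123 ] rot [-1.799e+02  1.000e-01  1.251e+02] q [-68.  -9.  61. 120.   9.  65.  24.]
rotvec/pi [-0.0004  0.0007  0.0008] slide now-frame [-0.0012 -0.0023  0.174 ] target-frame [-0.0016 -0.0025  0.174 ]
[0.55454514 0.01068115 1.00390067]
2338.5 [225 154] [286 220]
884.5 [150 158] [168 229]
```

```bash
python3 - <<'E'
from h import *
im=cv2.imread("pics/w9.png")[:,:,::-1].copy();i=env.camera_info("wrist");p=env.get_obs()['tool_pos']
c=blobs(im,(0,60,40),(20,255,255),(200,150,330,255),200)[0].reshape(-1,2)
q=c[c[:,1]<=155].mean(0);P=ray([q],i,.02)[0];t=np.radians(125);ex=np.array([np.cos(t),np.sin(t)])
print(q,P,"ahead of TCP along tool x",(P[:2]-p[:2])@ex,"expected .0286; lateral", (P[:2]-p[:2])@np.array([np.sin(t),-np.cos(t)]), "expected",(-17*np.sin(t)-23*np.cos(t)) )
for r in range(156,222,6):
    k=c[c[:,1]==r][:,0];print(r,k.min() if len(k) else None,k.max() if len(k) else None,end=' | ')
E
```

```text
[255.  154.6] [0.42488176 0.03389116 0.02      ] ahead of TCP along tool x 0.03406113906188131 expected .0286; lateral -0.0002954431590773132 expected -0.7333267168387962
156 252 259 | 162 248 267 | 168 244 276 | 174 240 284 | 180 236 285 | 186 232 281 | 192 228 277 | 198 225 273 | 204 231 274 | 210 239 272 | 216 244 267 |
```

step_arm --rows '[{"angular": [0,0,0],"slide": [0.004,0,0.06],"jaw": 0.55},{"angular": [0,0,0],"slide": [0,0,0.06],"jaw": 0.55},{"angular": [0,0,0],"slide": [0,0,0.05],"jaw": 0.55},{"angular": [0,0,0],"slide": [0,0,0.006],"jaw": 0.55},{"angular": [0,0,0],"slide": [0,0,0],"jaw": 0.55}]'

```text
time_s: 23.3
tool_pos: [0.4439, 0.0082, 0.0358]
tool_rot: [-180.0, 0.2, 125.1]
force: [0.1, -0.1, 0.4]
grip_width: 0.0475
grasp_force: 0.0
```

step_arm --rows '[{"angular": [0,0,0],"slide": [0,0,0],"jaw": 0.2},{"angular": [0,0,0],"slide": [0,0,0],"jaw": 0.2},{"angular": [0,0,0],"slide": [0,0,0],"jaw": 0.2},{"angular": [0,0,0],"slide": [0,0,0],"jaw": 0.2},{"angular": [0,0,0],"slide": [0,0,0],"jaw": 0.2}]' --newtons 20

```text
time_s: 23.92
tool_pos: [0.4437, 0.0092, 0.0356]
tool_rot: [180.0, 0.1, 125.1]
force: [-1.0, 1.0, 5.3]
grip_width: 0.0249
grasp_force: 19.8
```

step_arm --rows '[{"angular": [0,0,0],"slide": [0,0,-0.03],"jaw": 0.2},{"angular": [0,0,0],"slide": [0,0,-0.08],"jaw": 0.2},{"angular": [0,0,0],"slide": [0,0,-0.1],"jaw": 0.2},{"angular": [0,0,0],"slide": [0,0,-0.05],"jaw": 0.2},{"angular": [0,0,0],"slide": [0,0,0],"jaw": 0.2}]'

```text
time_s: 24.55
tool_pos: [0.4444, 0.0098, 0.1666]
tool_rot: [179.8, 0.1, 125.2]
force: [-0.1, 0.9, -0.5]
grip_width: 0.0251
grasp_force: 20.0
```

```bash
python3 d.py .494 -.4305 .165 104; python3 - <<'E'
from h import *
o=env.get_obs();print(o['grip_width'],o['grasp_force'])
im=env.read_camera("wrist");cv2.imwrite("pics/w10.png",im[:,:,::-1]);i=env.camera_info("wrist");p=o['tool_pos']
c=blobs(im,(0,60,40),(20,255,255),(200,100,330,255),200)[0].reshape(-1,2)
print(c.min(0),c.max(0));q=c[c[:,1]<=c[:,1].min()+1].mean(0);P=ray([q],i,p[2]-.0156)[0]
print(q,(P[:2]-p[:2]))
for r in range(c[:,1].min(),222,6):
    k=c[c[:,1]==r][:,0];print(r,k.min() if len(k) else None,k.max() if len(k) else None,end=' | ')
E
```

```text
t 24.55 pos [0.4444 0.0098 0.1666] rot [1.798e+02 1.000e-01 1.252e+02] q [-70. -15.  59. 117.  13.  71.  19.]
rotvec/pi [0.0013 0.0002 0.1176] slide now-frame [-0.777  -0.426   0.0027] target-frame [-0.8783 -0.1168  0.0033]
0.025089577346391584 19.968562215508427
[221 179] [299 252]
[253.  179.4] [-0.02093868  0.02561649]
179 252 254 | 185 248 263 | 191 244 272 | 197 240 281 | 203 236 290 | 209 231 297 | 215 227 299 | 221 223 295 |
```

step_arm --rows '[{"angular": [0,0,0],"slide": [-0.06,-0.033,0],"jaw": 0.2},{"angular": [0,0,0],"slide": [-0.09,-0.05,0],"jaw": 0.2},{"angular": [0,0,0],"slide": [-0.09,-0.05,0],"jaw": 0.2},{"angular": [0,0,0],"slide": [-0.09,-0.05,0],"jaw": 0.2},{"angular": [0,0,0],"slide": [-0.09,-0.05,0],"jaw": 0.2},{"angular": [0,0,0],"slide": [-0.06,-0.033,0],"jaw": 0.2},{"angular": [0,0,0.039],"slide": [0,0,0],"jaw": 0.2},{"angular": [0,0,0.039],"slide": [0,0,0],"jaw": 0.2},{"angular": [0,0,0.039],"slide": [0,0,0],"jaw": 0.2},{"angular": [0,0,0],"slide": [0,0,0],"jaw": 0.2}]'

```text
time_s: 25.85
tool_pos: [0.4715, -0.2635, 0.1642]
tool_rot: [-179.8, 0.1, 104.1]
force: [-0.4, 0.2, 0.3]
grip_width: 0.0252
grasp_force: 20.0
```

```bash
python3 d.py .4948 -.434 .14 104
```

```text
t 25.85 pos [ 0.4715 -0.2635  0.1642] rot [-1.798e+02  1.000e-01  1.041e+02] q [-35.  15.  70. 105. -14.  70.  54.]
rotvec/pi [-0.0009  0.0006  0.0006] slide now-frame [-0.342  -0.0377  0.0491] target-frame [-0.3421 -0.0372  0.0484]
```

step_arm --rows '[{"angular": [0,0,0],"slide": [-0.03,-0.003,0],"jaw": 0.2},{"angular": [0,0,0],"slide": [-0.03,-0.003,0],"jaw": 0.2},{"angular": [0,0,0],"slide": [0,0,0],"jaw": 0.2}]'

```text
time_s: 26.22
tool_pos: [0.476, -0.2944, 0.165]
tool_rot: [-179.9, 0.1, 104.1]
force: [0.0, 0.4, -0.8]
grip_width: 0.0253
grasp_force: 20.0
```

```bash
python3 d.py .4948 -.434 .14 104; python3 -c "
from cell import env
print(env.get_obs()['qpos'])"
```

```text
t 26.23 pos [ 0.476  -0.2944  0.165 ] rot [-1.799e+02  1.000e-01  1.041e+02] q [-28.  18.  68. 102. -18.  71.  58.]
rotvec/pi [-0.0006  0.0008  0.0003] slide now-frame [-0.2798 -0.0313  0.0509] target-frame [-0.2799 -0.0311  0.0501]
[-28.26645716  18.12636343  67.90137634 102.40529417 -17.52688745
  71.35641541  58.40277466]
```

step_arm --rows '[{"angular": [0,0,0],"slide": [-0.06,-0.007,0],"jaw": 0.2},{"angular": [0,0,0],"slide": [-0.08,-0.009,0],"jaw": 0.2},{"angular": [0,0,0],"slide": [-0.08,-0.009,0],"jaw": 0.2},{"angular": [0,0,0],"slide": [-0.06,-0.006,0.02],"jaw": 0.2},{"angular": [0,0,0],"slide": [0,0,0],"jaw": 0.2}]'

```text
time_s: 26.85
tool_pos: [0.4943, -0.4343, 0.1546]
tool_rot: [-179.8, 0.1, 104.0]
force: [0.3, 0.3, -1.2]
grip_width: 0.0251
grasp_force: 20.0
```

```bash
python3 d.py .4948 -.434 .096 104; python3 - <<'E'
from h import *
im=env.read_camera("wrist");cv2.imwrite("pics/w11.png",im[:,:,::-1]);i=env.camera_info("wrist");p=env.get_obs()['tool_pos']
im2=env.read_camera("scene")[200:330,220:350]
C=np.zeros((390,800,3),np.uint8);C[:384,:400]=cv2.resize(im[:230,100:400],(400,307))[:384] if 0 else 0
C[:307,:400]=cv2.resize(im[:230,100:400],(400,307));C[:390,400:790]=cv2.resize(im2,(390,390));cv2.imwrite("pics/c11.png",C[:,:,::-1])
E
```

```text
t 26.85 pos [ 0.4943 -0.4343  0.1546] rot [-1.798e+02  1.000e-01  1.040e+02] q [ -4.  32.  60.  89. -28.  76.  73.]
rotvec/pi [-0.0009  0.0005 -0.0002] slide now-frame [0.0006 0.0014 0.1171] target-frame [0.0004 0.001  0.1171]
```

View pics/c11.png

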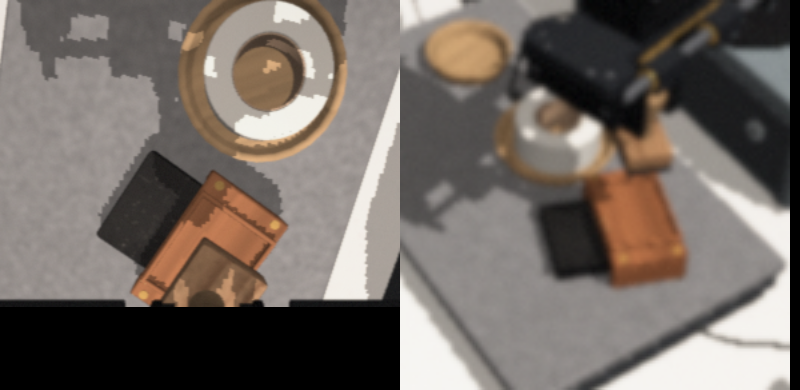

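The stamp's foot edges are parallel to the dock, the roll sits in its dish, and the pad is in the slot. Computing the centring from the corners: foot (253.8,178.5); dock (259,127.5) and (315,169).

```bash
python3 - <<'E'
from h import *
i=env.camera_info("wrist");p=np.array(env.get_obs()['tool_pos'])
F=ray([(253.8,178.5)],i,p[2]-.0156)[0][:2];D=ray([(259,127.5),(315,169)],i,.0625)[:,:2]
d=D[1]-D[0];print("dock edge len",np.linalg.norm(d),np.degrees(np.arctan2(d[1],d[0])))
t=np.radians(-20.9);ex=np.array([np.cos(t),np.sin(t)]);ey=np.array([-ex[1],ex[0]])
Dc=D.mean(0)-.045*ey; print("dock c",Dc)
print("stamp c",F-(-.017*ex+.023*ey),"TCP",p)
E
```

```text
dock edge len 0.05373237774691977 -21.847062372263608
dock c [ 0.4934471  -0.42921606]
stamp c [ 0.49442542 -0.42799998] TCP [ 0.49583898 -0.43189725  0.15539131]
```

step_arm --rows '[{"angular": [0,0,0],"slide": [0,0,0.06],"jaw": 0.2},{"angular": [0,0,0],"slide": [0,0,0.04],"jaw": 0.2},{"angular": [0,0,0],"slide": [0,0,0.016],"jaw": 0.2},{"angular": [0,0,0],"slide": [0,0,0],"jaw": 0.2}]'

```text
time_s: 27.45
tool_pos: [0.4962, -0.4324, 0.0978]
tool_rot: [-180.0, 0.1, 104.1]
force: [-0.3, 0.3, 0.3]
grip_width: 0.025
grasp_force: 20.0
```

step_arm --rows '[{"angular": [0,0,0],"slide": [0,0,0.003],"jaw": 0.2},{"angular": [0,0,0],"slide": [0,0,0.002],"jaw": 0.2},{"angular": [0,0,0],"slide": [0,0,0],"jaw": 0.2}]'

```text
time_s: 27.82
tool_pos: [0.4962, -0.4332, 0.0959]
tool_rot: [180.0, 0.1, 104.1]
force: [-0.1, 0.9, -0.7]
grip_width: 0.0249
grasp_force: 20.0
```

step_arm --rows '[{"angular": [0,0,0],"slide": [0,0,0.004],"jaw": 0.2},{"angular": [0,0,0],"slide": [0,0,0.002],"jaw": 0.2},{"angular": [0,0,0],"slide": [0,0,0],"jaw": 0.2}]'

```text
time_s: 28.2
tool_pos: [0.4963, -0.4335, 0.0937]
tool_rot: [179.9, 0.1, 104.1]
force: [-1.2, 1.2, 5.9]
grip_width: 0.0249
grasp_force: 19.8
```

Contact at 6 N and the expected height. Release and rise.

step_arm --rows '[{"angular": [0,0,0],"slide": [0,0,0],"jaw": 0.5},{"angular": [0,0,0],"slide": [0,0,0],"jaw": 0.5},{"angular": [0,0,0],"slide": [0,0,0],"jaw": 0.5},{"angular": [0,0,0],"slide": [0,0,-0.04],"jaw": 0.5},{"angular": [0,0,0],"slide": [0,0,-0.08],"jaw": 0.5},{"angular": [0,0,0],"slide": [0,0,-0.1],"jaw": 0.7},{"angular": [0,0,0],"slide": [0,0,0],"jaw": 0.7}]'

```text
time_s: 29.08
tool_pos: [0.4972, -0.4356, 0.2085]
tool_rot: [179.7, 0.5, 104.1]
force: [-0.1, -0.1, -0.2]
grip_width: 0.0555
grasp_force: 0.0
```

```bash
python3 d.py .45 -.0963 .2 104; python3 - <<'E'
from h import *
i=env.camera_info("scene");im=env.read_camera("scene");cv2.imwrite("pics/s12.png",im[:,:,::-1])
t=np.radians(-20.9);ex=np.array([np.cos(t),np.sin(t)]);ey=np.array([-ex[1],ex[0]]);D=np.array([.494,-.4305])
# expected handle-top pixel if stamp is upright & centred
print(proj([[*D,.125],[*D,.078]],i))
h=cv2.cvtColor(im[200:300,270:330].copy(),cv2.COLOR_RGB2HSV)
cv2.imwrite("pics/c12.png",cv2.resize(im[215:305,250:340,::-1],(540,540),interpolation=cv2.INTER_CUBIC))
E
```

```text
t 29.07 pos [ 0.4972 -0.4356  0.2085] rot [179.7   0.5 104.1] q [ -4.  30.  62.  85. -27.  80.  72.]
rotvec/pi [0.0017 0.0029 0.0003] slide now-frame [0.6813 0.0731 0.0112] target-frame [0.6812 0.0725 0.017 ]
[[298.73174421 247.48733915]
 [297.12748174 262.63894113]]
```

View pics/c12.png

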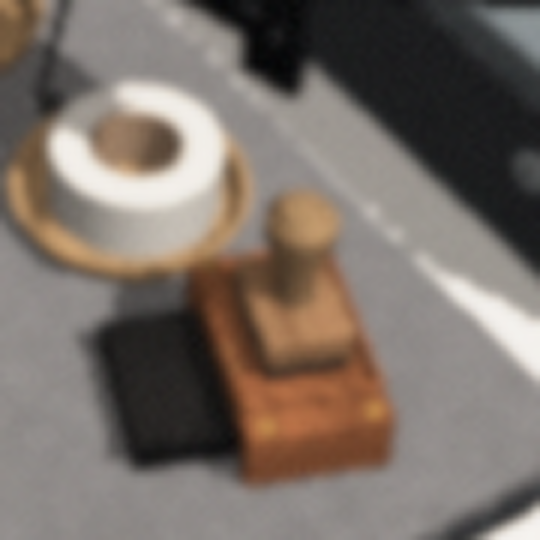

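The stamp is upright in the tray, the roll is in its dish, and the pad is in the slot. Now the shaker: pull back, turn to yaw 0, then approach.

step_arm --rows '[{"angular": [0.001,0.003,0],"slide": [0.07,-0.052,0],"jaw": 0.65},{"angular": [0,0,0],"slide": [0.07,-0.052,0],"jaw": 0.65},{"angular": [0,0,0.0578],"slide": [0,0,0],"jaw": 0.65},{"angular": [0,0,0.0578],"slide": [0,0,0],"jaw": 0.65},{"angular": [0,0,0.0578],"slide": [0,0,0],"jaw": 0.65},{"angular": [0,0,0.0578],"slide": [0,0,0],"jaw": 0.65},{"angular": [0,0,0.0578],"slide": [0,0,0],"jaw": 0.65},{"angular": [0,0,0.0578],"slide": [0,0,0],"jaw": 0.65}]'

```text
time_s: 30.12
tool_pos: [0.4281, -0.3771, 0.2021]
tool_rot: [-179.5, -0.0, 41.3]
force: [-0.1, 0.1, 1.1]
grip_width: 0.0562
grasp_force: 0.0
```

step_arm --rows '[{"angular": [0,0,0.0578],"slide": [0,0,0],"jaw": 0.65},{"angular": [0,0,0.0578],"slide": [0,0,0],"jaw": 0.65},{"angular": [0,0,0.0578],"slide": [0,0,0],"jaw": 0.65},{"angular": [0,0,0.0578],"slide": [0,0,0],"jaw": 0.65},{"angular": [0,0,0],"slide": [0,0,0],"jaw": 0.65}]'

```text
time_s: 30.75
tool_pos: [0.4282, -0.3772, 0.2022]
tool_rot: [-179.6, 0.3, 0.2]
force: [0.2, 0.8, -0.4]
grip_width: 0.0567
grasp_force: 0.0
```

```bash
python3 d.py .45 -.0963 .15 0
```

```text
t 30.75 pos [ 0.4282 -0.3772  0.2022] rot [-179.6    0.3    0.2] q [-19.  20.  70.  98. -19.  77. -35.]
rotvec/pi [-0.0024  0.0018  0.0008] slide now-frame [ 0.0458 -0.5609  0.1084] target-frame [ 0.0437 -0.5618  0.1044]
```

step_arm --rows '[{"angular": [-0.002,0.002,0],"slide": [0.004,-0.05,0],"jaw": 0.65},{"angular": [0,0,0],"slide": [0.006,-0.08,0],"jaw": 0.65},{"angular": [0,0,0],"slide": [0.006,-0.08,0],"jaw": 0.65},{"angular": [0,0,0],"slide": [0.006,-0.08,0],"jaw": 0.65},{"angular": [0,0,0],"slide": [0,0,0],"jaw": 0.65}]'

```text
time_s: 31.38
tool_pos: [0.4402, -0.2284, 0.2027]
tool_rot: [-179.7, -0.2, 0.7]
force: [-0.3, -0.2, 0.2]
grip_width: 0.0564
grasp_force: 0.0
```

```bash
python3 d.py .45 -.0963 .15 0
```

```text
t 31.38 pos [ 0.4402 -0.2284  0.2027] rot [-179.7   -0.2    0.7] q [-44.  -4.  68. 108.   4.  74. -67.]
rotvec/pi [-0.0015 -0.0009  0.0037] slide now-frame [ 0.0223 -0.2635  0.1066] target-frame [ 0.0195 -0.2643  0.1054]
```

step_arm --rows '[{"angular": [-0.001,-0.001,0.003],"slide": [0.005,-0.066,0.02],"jaw": 0.65},{"angular": [0,0,0],"slide": [0.005,-0.066,0.03],"jaw": 0.65},{"angular": [0,0,0],"slide": [0.005,-0.066,0.03],"jaw": 0.65},{"angular": [0,0,0],"slide": [0.005,-0.066,0.02],"jaw": 0.65},{"angular": [0,0,0],"slide": [0,0,0],"jaw": 0.65}]'

```text
time_s: 32.0
tool_pos: [0.4496, -0.0996, 0.1516]
tool_rot: [179.8, 0.2, -0.2]
force: [0.2, -0.4, -0.0]
grip_width: 0.0562
grasp_force: 0.0
```

```bash
python3 d.py .45 -.0963 .04 0; python3 - <<'E'
from h import *
im=env.read_camera("wrist");i=env.camera_info("wrist");cv2.imwrite("pics/w13.png",im[:,:,::-1])
g=cv2.cvtColor(im,cv2.COLOR_RGB2GRAY);c=cv2.HoughCircles(cv2.medianBlur(g,5)[100:250,150:360],cv2.HOUGH_GRADIENT,1,30,param1=80,param2=14,minRadius=20,maxRadius=45)
if c is not None:
  for k in c[0][:4]: u,v=k[0]+150,k[1]+100;print(u,v,k[2],ray([(u,v)],i,.075)[0], ray([(u,v)],i,.066)[0])
E
```

```text
t 32.0 pos [ 0.4496 -0.0996  0.1516] rot [179.8   0.2  -0.2] q [-49.  -6.  56. 116.   6.  68. -86.]
rotvec/pi [ 0.0011  0.0013 -0.0011] slide now-frame [ 0.0017 -0.0073  0.2232] target-frame [ 0.0009 -0.0065  0.2233]
356.5 141.5 43.3 [ 0.49460827 -0.17379554  0.075     ] [ 0.49370742 -0.17655716  0.066     ]
245.5 203.5 21.0 [ 0.44918385 -0.09403454  0.075     ] [ 0.44656971 -0.09378779  0.066     ]
192.5 104.5 29.7 [ 0.52078502 -0.05833155  0.075     ] [ 0.52087149 -0.05673818  0.066     ]
241.5 101.5 21.6 [ 0.52256957 -0.0922711   0.075     ] [ 0.52272335 -0.09195783  0.066     ]
```

step_arm --rows '[{"angular": [0.001,0.001,-0.001],"slide": [0.001,-0.008,0.04],"jaw": 0.65},{"angular": [0,0,0],"slide": [0,0,0.07],"jaw": 0.65},{"angular": [0,0,0],"slide": [0,0,0.07],"jaw": 0.65},{"angular": [0,0,0],"slide": [0,0,0.04],"jaw": 0.65},{"angular": [0,0,0],"slide": [0,0,0],"jaw": 0.65}]'

```text
time_s: 32.67
tool_pos: [0.4497, -0.0991, 0.042]
tool_rot: [179.9, 0.1, -0.4]
force: [0.5, -0.9, 0.2]
grip_width: 0.0566
grasp_force: 0.0
```

step_arm --rows '[{"angular": [0,0,0],"slide": [0,0,0],"jaw": 0.4},{"angular": [0,0,0],"slide": [0,0,0],"jaw": 0.4},{"angular": [0,0,0],"slide": [0,0,0],"jaw": 0.4},{"angular": [0,0,0],"slide": [0,0,0],"jaw": 0.4},{"angular": [0,0,0],"slide": [0,0,0],"jaw": 0.4}]' --newtons 20

```text
time_s: 33.3
tool_pos: [0.4519, -0.0964, 0.0435]
tool_rot: [-179.9, -0.2, -0.3]
force: [0.2, 2.1, 7.7]
grip_width: 0.0365
grasp_force: 19.8
```

Width 36.5 mm is less than the 44 mm body, so I'll check with the cameras before lifting.

```bash
python3 - <<'E'
from h import *
o=env.get_obs();print(o['tool_pos'],o['force'],o['grip_width'],o['grasp_force'],o['wrist_torque'])
im=env.read_camera("wrist");i=env.camera_info("wrist");cv2.imwrite("pics/w14.png",im[:,:,::-1])
g=cv2.cvtColor(im,cv2.COLOR_RGB2GRAY)
# ascii gray map of the area between the fingers
s=cv2.resize(g[130:260,170:340],(68,33),interpolation=cv2.INTER_AREA)
for r in s: print(''.join(" .:-=+*#%@"[min(9,v//26)] for v in r))
E
```

```text
[ 0.4519113  -0.09636691  0.04349189] [0.15593807 2.07189964 7.70438897] 0.03653590599107659 19.804023494668037 [0.50397253 0.19554327 0.0161629 ]
@@@@@@@@@@@@@@@@*===+##%@@@@@@@@@@@@@@@@%*************+..:=+++++++++
@@@@@@@@@@@@@@@@@%#*+===++*##%%@@@@@@@@@%*************=..-=+++++++++
@@@@@@@@@@@@@@@@@@@@@%#*++====+++***###%%*************=..-=+++++++++
@@@@@@@@@@@@@@@@@@@@@@@@@@%%##**++===========+++++++++=.:-=+++++++++
%%@@@@@@@@@@@@@@@@@@@@@@@@@@@@@@@@@%%###*+==============:-=+++++++++
::--==+***#%%@@@@@@@@@@@@@@@@@@@@@@@@@@@%**********+++=-:-=+++++++++
-::::::::::::-=+*#%@@@@@@@@@@@@@@@@@@@@@%*************-.:-=+++++++++
@%%%##**++=-:::::::-+*%%@@@@@@@@@@@@@@@@%*************-.:-=++*++++++
@@@@@@@@@@@@%%#*+-:::::-=+#%@@@@@@@@@@@@%*************-.:-=++****+++
@@@@@@@@@@@@@@@@@@%#+=::::::-=*%@@@@@@@@%*************-.:-+++***++++
@@@@@@@@@@@@@@@@@@@@@@%#*=-:::::-+#%@@@@%*************:.:-+**+++++++
@@@@@@@@@@@@@@@@@@@@@@@@@@%#*=-:::.:=*%@%*************:.:-+**++++++*
@@@@@@@@@@@@@@@@@@@@@@@@@@@@@@%#+-:.:::-=++***********:.:-++**++++++
@@@@@@@@@@@@@@@@@@@@@@@@@@@@@@@@@@%#+-:::::-=+********:.
[... 623 characters left out ...]
++++++++++
+*************+****++-------================*******+:..:-=++++++++++
.+**********=...=====--------================***+===:  .-=+++++++++:
.=*********+.      .---------=================**:       :=+++++++++.
.-*********-        ----------================**:       .=++++++++=.
.-********-         ----------================+*:        :++++++++=.
--*******=.         -----------===============+*:         :+++++++-:
--+****+:          .---------------------=====+*:          .=+++++-:
-:+**+-.           .-------------------------=+*:            :++++-:
::::::::::::::::::::::::::::::::::::::::::::::::::::::::::::..::::..
-------------------------------------------------------------:::::::
```

The lid is upright and between the fingers, but the grip is high on the shoulder. I'll open, go 8 mm lower and grip again.

step_arm --rows '[{"angular": [0,0,0],"slide": [0,0,0],"jaw": 0.65},{"angular": [0,0,0],"slide": [0,0,0],"jaw": 0.65},{"angular": [0,0,0],"slide": [0,0,0],"jaw": 0.65}]'

```text
time_s: 33.72
tool_pos: [0.4504, -0.0971, 0.0425]
tool_rot: [180.0, -0.1, -0.3]
force: [0.0, -0.3, 0.2]
grip_width: 0.0542
grasp_force: 0.0
```

step_arm --rows '[{"angular": [0,0,0],"slide": [0,0,0.008],"jaw": 0.65},{"angular": [0,0,0],"slide": [0,0,0.006],"jaw": 0.65},{"angular": [0,0,0],"slide": [0,0,0],"jaw": 0.65}]'

```text
time_s: 34.1
tool_pos: [0.4505, -0.0969, 0.0353]
tool_rot: [180.0, -0.0, -0.3]
force: [-0.2, -0.3, 0.1]
grip_width: 0.0567
grasp_force: 0.0
```

step_arm --rows '[{"angular": [0,0,0],"slide": [0,0,0],"jaw": 0.4},{"angular": [0,0,0],"slide": [0,0,0],"jaw": 0.4},{"angular": [0,0,0],"slide": [0,0,0],"jaw": 0.4},{"angular": [0,0,0],"slide": [0,0,0],"jaw": 0.4},{"angular": [0,0,0],"slide": [0,0,0],"jaw": 0.4}]' --newtons 15

```text
time_s: 34.72
tool_pos: [0.4511, -0.0966, 0.0358]
tool_rot: [-180.0, -0.1, -0.3]
force: [0.1, 3.1, 1.7]
grip_width: 0.0389
grasp_force: 14.9
```

step_arm --rows '[{"angular": [0,0,0],"slide": [0,0,-0.01],"jaw": 0.4},{"angular": [0,0,0],"slide": [0,0,-0.03],"jaw": 0.4},{"angular": [0,0,0],"slide": [0,0,-0.06],"jaw": 0.4},{"angular": [0,0,0],"slide": [0,0,-0.06],"jaw": 0.4},{"angular": [0,0,0],"slide": [0,0,0],"jaw": 0.4}]'

```text
time_s: 35.35
tool_pos: [0.4525, -0.0971, 0.1176]
tool_rot: [-179.9, -0.4, -0.3]
force: [1.1, -0.2, -0.9]
grip_width: 0.0386
grasp_force: 14.8
```

```bash
python3 d.py .4955 -.1985 .115 0; python3 - <<'E'
from h import *
o=env.get_obs();print(o['force'],o['grip_width'])
im=env.read_camera("wrist");i=env.camera_info("wrist");cv2.imwrite("pics/w15.png",im[:,:,::-1])
g=cv2.cvtColor(im,cv2.COLOR_RGB2GRAY)
s=cv2.resize(g[150:260,170:340],(68,28),interpolation=cv2.INTER_AREA)
for r in s: print(''.join(" .:-=+*#%@"[min(9,v//26)] for v in r))
im=env.read_camera("scene");cv2.imwrite("pics/s15.png",im[:,:,::-1]);i=env.camera_info("scene")
print(proj([o['tool_pos']],i))
g=cv2.cvtColor(im,cv2.COLOR_RGB2GRAY)
u,v=proj([o['tool_pos']],i)[0].astype(int)
s=cv2.resize(g[v-45:v+45,u-50:u+50],(100,45),interpolation=cv2.INTER_AREA)
for r in s: print(''.join(" .:-=+*#%@"[min(9,k//26)] for k in r))
E
```

```text
t 35.35 pos [ 0.4525 -0.0971  0.1176] rot [-179.9   -0.4   -0.3] q [-52.  -3.  61. 118.   3.  63. -83.]
rotvec/pi [-0.0007 -0.002  -0.0017] slide now-frame [0.0872 0.2023 0.0053] target-frame [0.0861 0.2028 0.0052]
[ 1.12463091 -0.18104857 -0.86555741] 0.03858391091949932
@@@@@@@@@@@@@@@@@@@%#*+-:::-+*%@@@@@@@%*********+:-++**++++**+=-----
@@@@@@@@@@@@@@@@@@@@@@@@%*+-:::-+#%@@@%*********+:-+*+++++++++------
@@@@@@@@@@@@@@@@@@@@@@@@@@@@%*+-:::=*#%*********+:-+**++++++++------
@@@@@@@@@@@@@@@@@@@@@@@@@@@@@@@@%*=-::--=+******+:-+++++++++++=-----
@@@@@@@@@@@@@@@@@@@@@@@@@@@@@@@@@@@%%*=:::-=+***+:-++++++++++++=----
@@@@@@@@@@@@@@@@@@@@@@@@@@@@@@@@@@@@@@%*+=-:::-+=:=+++++++++++++=---
@@@@@@@@@@@@@@@@@@@@@@@@@@@@@@@@@@@@@@%****+=-::::=+++++++++++++=---
@@@@@@@@@@@@@@@@@@@@@@@@@@@@@@@@@@@@@@%*******+-.:=++++++++++++++=--
@@@@@@@@@@@@@@@@@@@@@@@@@@@@@@@@@@@@@@%********-.:=+++++++++**++++=-
@@@@@@@@@@@@@@@@@@@@@@@@@@@@@@@@@@@@@@%********-.:=+++++++++++++**++
@@@@@@@@@@@@@@@@@@@@@@@@@@@@@@@@@@@@@@%********-.:=+++++++++++++++++
@@@@@@@@@@@@@@@@@@@@@@@@@@@@@@@@@@@@@@%********-.:=+++++++++++++++**
[... 4979 characters left out ...]
======-------::::-=+++++***##%%%%%@@@@@@@@@@@@@@@@@@@@%**###***+++++++********++++++++++++++++
========+++++=====-----=+++++*%%%@@@@@@@@@@@@@@@@@@@@@@@%%%##***++++++++++*******++++++++======+++++
====+*##%%%%%%##***+++++++==+#%@@@@@@@@@@@@@@@@@@@@%%%##***++++++++++++++***************+++===--=+++
+++*#%%@@@@@@@%%%##***++====+#%@@@@@@@@@@@@@@@%%%##**+++++++++++++++===+*+******************+==--=++
=++***#########***+++========*%@@@@@@@@@@%%%##**+++++++++++++++++++=--=+++*******************++=-=++
---=====+++++++==============*%@@@@@%%%##**++++++++++++++++++++++++=---=++********************+===++
------=======================*#%%##***+++++++++++++++++++++++++++++=----=++*******************+++++=
```

```bash
python3 - <<'E'
from h import *
i=env.camera_info("wrist");p=np.array(env.get_obs()['tool_pos'])
for dz,r in ((.030,.017),(.040,.0165),(.050,.012)):
    P=ray([(252,201)],i,p[2]+dz)[0];print(dz,"front rel TCP",P[:2]-p[:2],"centre rel x",P[0]-p[0]-r)
E
python3 d.py .4955 -.1985 .115 0
```

```text
0.03 front rel TCP [0.03132871 0.00154034] centre rel x 0.014328714490115316
0.04 front rel TCP [0.03410607 0.00142091] centre rel x 0.017606066764942543
0.05 front rel TCP [0.03688342 0.00130148] centre rel x 0.02488341903976977
t 35.45 pos [ 0.4504 -0.0967  0.1153] rot [-1.799e+02 -1.000e-01 -3.000e-01] q [-52.  -3.  61. 118.   3.  63. -83.]
rotvec/pi [-0.0003 -0.0005 -0.0017] slide now-frame [0.0913 0.2031 0.0006] target-frame [0.0902 0.2036 0.0006]
```

```bash
python3 - <<'E'
from h import *
i=env.camera_info("wrist");p=np.array(env.get_obs()['tool_pos'])
print("TCP px",proj([p,p+[0,0,.019],p+[0,0,.04]],i))
g=cv2.imread("pics/w13.png",0)
s=cv2.resize(g[140:260,180:320],(70,30),interpolation=cv2.INTER_AREA)
for r in s: print(''.join(" .:-=+*#%@"[min(9,v//26)] for v in r))
# pose at w13: shift from now is pure translation
o=np.array([.4496,-.0996,.1516]);j=dict(i);j['t']=np.array(i['t'])+np.array(i['R'])@(p-o)
print("expect lid top/brim px if at (.45,-.096):",proj([[.45,-.096,.09],[.45,-.096,.066],[.467,-.096,.066],[.433,-.096,.066]],j))
E
```

```text
TCP px [[255.98011928 243.40792348]
 [256.05445967 259.32439776]
 [256.16021093 281.9660227 ]]
@@@@@@@@@@@@@@@@%%##*+=-::-=+*#%@@@@@@@@@#**********=:=++++++++++++---
@@@@@@@@@@@@@@@@@@@@@@@@%#+=-:::-=*%@@@@@#**********-:=++++++++++++---
@@@@@@@@@@@@@@@@@@@@@@@@@@@@@%#+=-:::=+#%#**********-:=++++++++++++---
@@@@@@@@@@@@@@@@@@@@@@@@@@@@@@@@@@%*+-::::-=+*******-:=++++++++++++=--
@@@@@@@@@@@@@%@@@@@@@@@@@@@@@@@@@@@@@@%%*=-:::-=++**-:=+++++++++++++--
@@@@@@@@@@@@@@@@@@@@@@@@@@@@@@@@@@@@@@@@@#**+=-:::--:-=++++++++++++++=
@@@@@@@@@@@@@@@@@@@@@@@@%%%%%##%%#%%%%@@@#*****++-:..-=++++++++++++++=
@@@@@@@@@@@@@@@@@%%%#*##**+++======++*#%%#********+:.-=+++++++++++++++
@@@@@@@@@@@@@@@#********++=------======+#*********+:.-=+++++++++++++++
@@@@@@@@@@%%#*********++=--------========+********+..-++++++++++++++++
@@@@@@%%%#***********++----------==========*******+..-=+++++++++++++++
@@%%*****************+-----==+++*****++====+*******-.-++++++++++++++++
#*******************++---=+++*****###****+==*******+:-++++++++++++++++
********************++--=++***###########*+=*******+:-++++++++++++++++
***********
[... 583 characters left out ...]
@@@@%%%%%@@@@@@#*********+:=+++++++++++.    
          +%@@@@@@@@@@@@@@@@@@@@@@@@@@@@@#*********=:=++++++++++=.    
          +%@%%%##*******##%%@@@@@@%@@@@%#*********=:=++++++++++=.    
          -*+=--------------=+*#%%@@@%%@%#*********=:=++++++++++=.    
          .---------------------=+*%%@%@%#*********=:=++++++++++=     
     .    .---------------------==-=+#%%%#*+*****++-:=++++++++++-     
::::::::::::::::::::::::::::::::::::::::::::::::::::::::::::::::::::::
----------------------------------------------------------------------
expect lid top/brim px if at (.45,-.096): [[250.6847093  208.54651856]
 [251.10770527 199.53346983]
 [250.9167757  177.91013652]
 [251.2923657  220.44680374]]
```

```bash
python3 - <<'E'
from h import *
i=env.camera_info("wrist");p=np.array(env.get_obs()['tool_pos'])
o=np.array([.4496,-.0996,.1516]);j=dict(i);j['t']=np.array(i['t'])+np.array(i['R'])@(p-o)
for z in (0,.033,.066): print("w13 z",z,"row168 -> front x",ray([(244,168)],j,z)[0][0]-.45, " lid",ray([(244,204)],j,.085)[0])
for z in (0,.033,.066): print("now z",z,"row201 -> front rel TCP",ray([(252,201)],i,p[2]-.0358+z)[0][0]-p[0])
E
```

```text
w13 z 0 row168 -> front x 0.013188332104847267  lid [ 0.45190506 -0.0911717   0.085     ]
w13 z 0.033 row168 -> front x 0.01890957654803105  lid [ 0.45190506 -0.0911717   0.085     ]
w13 z 0.066 row168 -> front x 0.024630820991214886  lid [ 0.45190506 -0.0911717   0.085     ]
now z 0 row201 -> front rel TCP 0.013053736521752068
now z 0.033 row201 -> front rel TCP 0.022218999028681963
now z 0.066 row201 -> front rel TCP 0.03138426153561186
```

```bash
python3 - <<'E'
from h import *
i=env.camera_info("scene");p=np.array([.4525,-.0971,.1176]);p2=np.array(env.get_obs()['tool_pos']);print(p2)
p=(p+p2)/2
im=cv2.imread("pics/s15.png");g=cv2.cvtColor(im,cv2.COLOR_BGR2GRAY)
for v in range(172,200,3): print(v,g[v,188:228:2])
for dx in(0,.005,.01,.015):
    for dz in (-.0358,.0):
        c=p+[dx,0,dz];d=(np.array(i['R'])@c+i['t'])[2];u,v=proj([c],i)[0];print(dx,dz,"axis",round(u,1),round(v,1),"left",round(u-.022*i['fx']/d,1),"right",round(u+.022*i['fx']/d,1))
E
```

```text
[ 0.45040215 -0.09672111  0.11532446]
172 [153 153 149 112  63  66  57  86  96  93  48  17  35  30  17  10  12  16
  28  45]
175 [199 157 150 126  65  58  72 109 124 121  74  19  26  18  31  80  47  24
  34  62]
178 [238 230 199 163  97  62  86 108 112 113  76  17  10  13  96 212 116  17
  14  34]
181 [239 238 238 237 229 187 115  89 100 110  84  18   8  10  95 219 180  54
  27  20]
184 [238 239 239 240 239 234 167  91  99 108  90  34  42 102 155 149 201 213
 158  57]
187 [239 240 239 240 239 236 194  91  86  96  99  95  97 148 147 224 239 238
 237 212]
190 [238 239 239 240 239 239 226 144  93  89  96 105 135 170 192 237 239 239
 239 234]
193 [183 224 239 240 240 239 238 230 213 201 204 216 230 197 189 238 239 239
 235 206]
196 [151 164 212 235 239 240 240 239 239 240 239 239 239 223 192 237 239 237
 201 219]
199 [152 151 152 173 224 237 239 240 240 240 240 240 240 236 185 215 238 235
 190 231]
0 -0.0358 axis 208.3 189.0 left 200.0 right 216.6
0 0.0 axis 207.7 178.1 left 199.2 right 216.1
0.005 -0.0358 axis 210.0 188.4 left 201.7 right 218.3
0.005 0.0 axis 209.4 177.5 left 200.9 right 217.8
0.01 -0.0358 axis 211.7 187.8 left 203.4 right 219.9
0.01 0.0 axis 211.1 176.9 left 202.6 right 219.5
0.015 -0.0358 axis 213.3 187.2 left 205.1 right 221.6
0.015 0.0 axis 212.8 176.4 left 204.3 right 221.2
```

The scene view puts the shaker's axis at u≈207 against 208 expected for the tool axis. So it hangs upright and centred, and weighs about 0.9 N. Moving to the narrow dish.

step_arm --rows '[{"angular": [0,0,0],"slide": [0.02,0.05,0],"jaw": 0.4},{"angular": [0,0,0],"slide": [0.033,0.077,0],"jaw": 0.4},{"angular": [0,0,0],"slide": [0.033,0.077,0],"jaw": 0.4},{"angular": [0,0,0],"slide": [0,0,0],"jaw": 0.4},{"angular": [0,0,0],"slide": [0,0,0],"jaw": 0.4}]'

```text
time_s: 36.08
tool_pos: [0.4919, -0.1989, 0.1143]
tool_rot: [-180.0, 0.1, -0.4]
force: [-0.5, 0.4, -1.0]
grip_width: 0.0387
grasp_force: 14.8
```

```bash
python3 d.py .4935 -.1987 .0715 0
```

```text
t 36.08 pos [ 0.4919 -0.1989  0.1143] rot [-1.8e+02  1.0e-01 -4.0e-01] q [-38.  16.  65. 109. -16.  65. -57.]
rotvec/pi [-0.      0.0005 -0.0021] slide now-frame [ 0.0034 -0.0005  0.0857] target-frame [ 0.0033 -0.0005  0.0857]
```

step_arm --rows '[{"angular": [0,0,0],"slide": [0.003,0,0.03],"jaw": 0.4},{"angular": [0,0,0],"slide": [0,0,0.03],"jaw": 0.4},{"angular": [0,0,0],"slide": [0,0,0.014],"jaw": 0.4},{"angular": [0,0,0],"slide": [0,0,0],"jaw": 0.4}]'

```text
time_s: 36.58
tool_pos: [0.4942, -0.1987, 0.0781]
tool_rot: [-180.0, -0.0, -0.3]
force: [-0.9, 0.5, -1.3]
grip_width: 0.0387
grasp_force: 14.8
```

```bash
python3 d.py .4935 -.1987 .0698 0; python3 - <<'E'
from h import *
im=env.read_camera("wrist");i=env.camera_info("wrist");p=np.array(env.get_obs()['tool_pos'])
h=cv2.cvtColor(im,cv2.COLOR_RGB2HSV);m=cv2.inRange(h,np.array((12,60,60)),np.array((25,255,255)));m[225:]=0;m[:60]=0
c=max(cv2.findContours(m,cv2.RETR_EXTERNAL,cv2.CHAIN_APPROX_NONE)[0],key=cv2.contourArea).reshape(-1,2);print(c.min(0),c.max(0))
# outer rim: topmost tan pixel per column, fit circle r=38mm at z=.046
U=np.arange(200,315,5);pts=[(u,np.where(m[:,u])[0].min()) for u in U if m[:,u].any()]
W=ray(pts,i,.046)[:,:2]
from scipy.optimize import least_squares
f=least_squares(lambda q:np.hypot(*(W-q).T)-.038,p[:2],loss='soft_l1',f_scale=.002);print("dish",f.x,np.abs(f.fun).max(),"rel TCP",f.x-p[:2])
print(pts[::4]);cv2.imwrite("pics/w16.png",im[:,:,::-1])
E
```

```text
t 36.58 pos [ 0.4942 -0.1987  0.0781] rot [-180.    -0.    -0.3] q [-35.  19.  63. 111. -20.  61. -54.]
rotvec/pi [-0.0002 -0.0001 -0.0017] slide now-frame [-0.0014  0.      0.0165] target-frame [-0.0014  0.      0.0165]
[193 164] [314 224]
dish [ 0.49297447 -0.19764955] 0.0005441021332001222 rel TCP [-0.00165342  0.00136546]
[(np.int64(200), np.int64(196)), (np.int64(220), np.int64(174)), (np.int64(240), np.int64(166)), (np.int64(260), np.int64(165)), (np.int64(280), np.int64(170)), (np.int64(300), np.int64(184))]
```

step_arm --rows '[{"angular": [0,0,0],"slide": [-0.004,-0.001,0.008],"jaw": 0.4},{"angular": [0,0,0],"slide": [0,0,0.005],"jaw": 0.4},{"angular": [0,0,0],"slide": [0,0,0.003],"jaw": 0.4},{"angular": [0,0,0],"slide": [0,0,0],"jaw": 0.4}]'

```text
time_s: 37.12
tool_pos: [0.4928, -0.1985, 0.0707]
tool_rot: [-180.0, -0.1, -0.3]
force: [0.0, -0.1, -0.6]
grip_width: 0.0384
grasp_force: 14.8
```

step_arm --rows '[{"angular": [0,0,0],"slide": [0,0,0.002],"jaw": 0.4},{"angular": [0,0,0],"slide": [0,0,0],"jaw": 0.4}]'

```text
time_s: 37.38
tool_pos: [0.493, -0.1986, 0.0699]
tool_rot: [-180.0, -0.1, -0.3]
force: [-0.5, 0.2, -0.0]
grip_width: 0.0386
grasp_force: 14.8
```

step_arm --rows '[{"angular": [0,0,0],"slide": [0,0,0.002],"jaw": 0.4},{"angular": [0,0,0],"slide": [0,0,0],"jaw": 0.4}]'

```text
time_s: 37.62
tool_pos: [0.4935, -0.1987, 0.0698]
tool_rot: [-180.0, -0.2, -0.3]
force: [-1.3, 1.4, 7.7]
grip_width: 0.0381
grasp_force: 15.3
```

step_arm --rows '[{"angular": [0,0,0],"slide": [0,0,-0.002],"jaw": 0.65},{"angular": [0,0,0],"slide": [0,0,0],"jaw": 0.65},{"angular": [0,0,0],"slide": [0,0,0],"jaw": 0.65},{"angular": [0,0,0],"slide": [0,0,0],"jaw": 0.65},{"angular": [0,0,0],"slide": [0,0,-0.04],"jaw": 0.65},{"angular": [0,0,0],"slide": [0,0,-0.1],"jaw": 0.65},{"angular": [0,0,0],"slide": [0,0,-0.1],"jaw": 0.65},{"angular": [0,0,0],"slide": [0,0,-0.06],"jaw": 0.65}]'

```text
time_s: 38.62
tool_pos: [0.4933, -0.1998, 0.2234]
tool_rot: [-180.0, -0.3, -0.4]
force: [0.2, 0.5, 0.2]
grip_width: 0.0567
grasp_force: 0.0
```

step_arm --rows '[{"angular": [0,0,0],"slide": [-0.07,0,0],"jaw": 0.65},{"angular": [0,0,0],"slide": [0,0,0],"jaw": 0.65}]'

```text
time_s: 38.88
tool_pos: [0.4562, -0.1998, 0.2213]
tool_rot: [-179.6, -0.4, -0.4]
force: [0.2, 1.0, -0.1]
grip_width: 0.0568
grasp_force: 0.0
```

```bash
python3 - <<'E'
from h import *
im=env.read_camera("wrist");i=env.camera_info("wrist");p=np.array(env.get_obs()['tool_pos']);print(p);cv2.imwrite("pics/w17.png",im[:,:,::-1])
print("px dish",proj([[.4945,-.1985,.046],[.4945,-.1985,.1],[.4945,-.1985,.124],[.5,-.322,.064]],i))
u,v=proj([[.4945,-.1985,.08]],i)[0].astype(int);g=cv2.cvtColor(im,cv2.COLOR_RGB2GRAY)
y0=max(v-60,0);s=cv2.resize(g[y0:v+60,u-70:u+70],(70,30),interpolation=cv2.INTER_AREA)
print(u,v,y0)
for r in s: print(''.join(" .:-=+*#%@"[min(9,k//26)] for k in r))
im=env.read_camera("scene");i=env.camera_info("scene");cv2.imwrite("pics/s17.png",im[:,:,::-1])
print(proj([[.4945,-.1985,.034],[.4945,-.1985,.124]],i));u,v=proj([[.4945,-.1985,.08]],i)[0].astype(int);g=cv2.cvtColor(im,cv2.COLOR_RGB2GRAY)
s=cv2.resize(g[v-40:v+40,u-35:u+35],(70,40),interpolation=cv2.INTER_AREA);print(u-35,v-40)
for r in s: print(''.join(" .:-=+*#%@"[min(9,k//26)] for k in r))
E
```

```text
[ 0.45738208 -0.19872106  0.22093213]
px dish [[256.0779988  141.5571761 ]
 [255.90702711 147.29521426]
 [255.80880906 150.59154299]
 [386.6188703  136.61474049]]
255 144 84
=+++++++++++++++++++++++++++++++++++++++++++++++++++++++++++++++++++++
=+++++++++++++++++++++++++++++++++++++++++++++++++++++++++++++++++++++
=+++++++++++++++++++++++++++++++++++++++++++++++++++++++++++++++++++++
=+++++++++++++++++++++++++++++++++++++++++++++++++++++++++++++++++++++
=++++++++++++++++++++++++++++++++++**+++++++++++++++++++++++++++++++++
+=+++++++++++++++++++++++++***********+***++++++++++++++++++++++++++++
+=++++++++++++++++++++++****+==---:::::-=++***++**++++++++++++++++++++
+=++++++++++++++++++==+**+=---===++===--:::-=****+++++++++++++++++++++
+=+++++++++++++++=--+**+===++***********+=-::-=+**+++++++++++++++++++=
+=++++++++++++++=-=**+==++*****************+--:-+***+++++++++++++++++-
*=++++++++++++=--=**+==+*********+++********+=-:-=**+++++++++=---+++--
*=+++++++++++=---+*+==+**++++==---=====++****+=-:-+**+++++++:.:...--:.
+=+++++++++++---=**=--=====---=++******++=+***+=---+*++++++-. ........
+=+
[... 3410 characters left out ...]
++++++++++++==-----====+++++++++++====++=--==++++++++++++++++
++++++++++++++++++++++++==-------------=======+++=--=+++++++++++++++++
+++++++++++++++++++++++++++++==========+++++++++=---=+++++***########*
+++++++++++++++++++++++++++++++++++++++++++++++==:::-=+*##%%%@@@@@@@@%
++++++++++++++++++++++++++++++++++++++++++++++++=-::=*#%@@@@@%%%%%%%%%
+++++++++++++++++++++++++++++++++++++++++++++++++==+#%@@@@%%#**+++++++
++++++++++++++++++++++++++++++++++++++++++++++====+*%@@@@%#*+++=====--
++++++++++++++++++++++++++++++++++++++++++++===---=#%@@@@%*++++====---
+++++++++++++++++++++++++++++++++++++++++++===----=*%@@@@%#*++++==----
++++++++++++++++++++++++++++++++++++++++++=====----=*%%@@@%%##***+===+
```

Shaker lid at wrist (256,149) with dish centre (254,141), both as projected for a centred, upright shaker. The scene view agrees: axis u=242.5 against 242.3, top v=190 against 191. Handing in.

```bash
python3 -c "
from cell import env
print(env.sign_off())"
```

```text
the job is handed in; nothing more can be done
None
```

The job is handed in at about 39 s of the 104 s allowed: by my camera checks the ink pad is home in the slot, the stamp upright on the roof tray, the label roll in the wide dish and the cocoa shaker in the narrow dish, but the hand-in returned no verdict.

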